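Pin the sound strikers to the display board and discard the spoiled blanks

ROBOT

A 6-joint arm with a two-finger parallel gripper is mounted at the origin on the work surface. World frame = base frame: x ahead of the robot, y to its left, z up, the work surface at z = 0. Lengths are in m, angles in degrees, forces in N, time in s.
With the tool pointing down it reaches from about 0.375 to 0.9 m from the base axis. Payload 3.1 kg.
Tool frame: the origin (TCP) lies at the very end of the fingers, on their centre line; the grasp point (between the pads) lies 19 mm behind it (bot.tcp_to_grasp is the distance from the TCP to the grasp point, in m); z points along the fingers, y is the line along which they close (so a half turn about z gives the same grasp; the last joint's range is limited). The gripper opens to 87 mm and grips with 3 to 60 N. Pads are 19 mm wide; open, the fingers measure 117 mm over their backs; the gripper's body (75 mm by 190 mm) begins 51 mm behind the grasp point.
Start: joints at [62.252, 30.224, 82.088, -0, 67.689, -10.227], TCP at [0.188, 0.596, 0.223] pointing down, gripper open.
Joint ranges: [-176.69, 176.69], [-43.24, 126.21], [12.49, 139.97], [-82, 262], [0, 151.66], [-163.58, 163.58]. Speed limits (degrees/s): [159.86, 159.86, 180, 180, 180, 180].

INTERFACE

Orientations are given as a 3x3 rotation matrix whose columns are the frame's x, y, z axes.
In Python, from rig import telemetry, capture, camera_info, job, bot gives the robot as it stands. The module is installed in compiled form; this text tells all that it offers.
- The arm moves only by the tool carry_out, never from a script. Its argument "deltas" is a list that holds one entry, the list of rows, each a list of 7 numbers: the shift along the tool's x, y, z scaled (see below), then the turn, a rotation vector about the tool's x, y, z scaled (see below), then the closure, from -1 (fully open) to 1 (shut). In form: [[[dx, dy, dz, ax, ay, az, claw], ...]]. A call has exactly 10 rows; each row is the pose to reach, as a shift and turn from the pose commanded when the call began, along the tool's axes at that moment, turning the shorter way round; what a row does not reach only later rows make up. The controller multiplies each number of a shift by 15 cm and each number of a turn by 360 degrees. A row lasts 1/12 s, in which the tool goes at most 41.7 mm and 7.16 degrees, less where a joint would pass 70% of its speed; a pose out of reach is approached as far as the arm can. A call with a number of a shift or a turn outside -1 to 1 is refused whole. A call with a gripper value outside its range is refused whole. The fingers move at their own pace and stop on an object; the grip force is fixed at half the most. Time passes only in rows, so rows that repeat a pose let the fingers close, or fill a call up. It gives the time, the measured TCP pose, the force, the opening and the grip force at its end, in the units of the state.
- telemetry.read_state(): the state, without advancing time (a new reading comes with each control period).
- capture(name): name is "scene" or "top" or "wrist"; returns the picture (384x512x3 uint8, red, green, blue); there is no depth.
- camera_info(name): a dict with "mtx" (3x3 intrinsics, pixels), "k1" (the pictures are not rectified: a ray, as slopes to the right and down, at radius r is drawn at 1 + k1 r^2 times it, then the intrinsics apply), "cam_to_world" (4x4, takes a point from camera to world coordinates); the wrist camera has in their place "T_tool_cam" (4x4, takes a point from camera to tool coordinates, whose origin is the TCP and whose axes are the flange's). Camera axes: x right, y down, z forward; pixel columns grow to the right and rows downward; lengths in m; the calibration is good to about 2 mm. A picture is of the moment at which its call begins: read the wrist's pose just before it. camera_info takes no time and is no camera call.
- job.hand_in(): hands the job in; it is judged then, once.
The state is a dict: "time_s": time; "joint_positions": joint angles; "qvel": joint speeds; "tau": joint torques, N m; "position": TCP position; "tcp_rot": TCP orientation; "force": force on the tool from outside, world axes, zero at the start; "moment": the same for the moment, N m; "opening": opening from 0.0 (shut) to 1.0 (fully open); "grasp_force": force on a finger pad.
Only numpy, scipy, OpenCV 4.12 (cv2) and the standard library are available. Lean on these libraries where they do the work, as an engineer would, in place of code of your own. Each camera call takes 0.05 s, during which the arm holds its last target. There are 200 camera calls.

TASK

Get the striker display ready: lay every green striker that has a centre hole flat in a pocket of the wooden display board (any pocket, one each) and fix it there with a steel gauge pin from the rack, pushed upright through its hole until the pin's head rests on the striker. Drop every spoiled blank (no hole, straight broken edge) into the white dish, leave pins you do not need standing in the rack, and leave the carrom men, magnifier, coaster, steel gauge and jar where they are.

Things in the scene. Friction and masses are not known exactly. Their poses are not given: they have to be found in the camera images.
- board: low dark wooden display board lying flat, 74 mm (x) by 290 mm (y) by 22 mm high, does not move; origin at the centre of its underside. Four round pockets in a row along its y axis, spaced 70 mm, each 45 mm across and 4 mm deep; in the middle of each pocket floor a 13 mm square socket goes through to the table
- rack: aluminium pin rack, a block 100 by 100 by 40 mm high, does not move; origin at the centre of its underside. Four 8 mm square holes, 34 mm deep, at x = +-25, y = +-25 mm in its frame, hold the four pins upright, the pins' shoulders resting on its top
- dish: white ceramic dish, loose, a bowl 160 mm across the rim, 38 mm high, walls 5 mm, about 0.5 kg; origin at the centre of its underside
- pocket0 (a point): centre of the floor of pocket 0 of the board, 18 mm above the table
- pocket1 (a point): centre of the floor of pocket 1 of the board, 18 mm above the table
- pocket2 (a point): centre of the floor of pocket 2 of the board, 18 mm above the table
- pocket3 (a point): centre of the floor of pocket 3 of the board, 18 mm above the table
- striker0: sound striker: loose swirled green resin disc, 41 mm across, 14 mm thick, about 22 g, with a 9 mm round hole through its centre; origin at its very middle (7 mm above its underside), z is its axis. May be absent
- striker1: sound striker: loose swirled green resin disc, 41 mm across, 14 mm thick, about 22 g, with a 9 mm round hole through its centre; origin at its very middle (7 mm above its underside), z is its axis. May be absent
- striker2: sound striker: loose swirled green resin disc, 41 mm across, 14 mm thick, about 22 g, with a 9 mm round hole through its centre; origin at its very middle (7 mm above its underside), z is its axis. May be absent
- striker3: sound striker: loose swirled green resin disc, 41 mm across, 14 mm thick, about 22 g, with a 9 mm round hole through its centre; origin at its very middle (7 mm above its underside), z is its axis. May be absent
- blank0: spoiled blank: loose disc of the same green resin, 41 mm across, 14 mm thick, about 20 g, without a hole, and with a piece snapped off so that its rim is straight there: the straight edge lies 10 mm from the centre, on its +x side. Origin on the axis of the full circle, at half thickness (7 mm above its underside). Its full width of 41 mm is along its y axis. May be absent
- blank1: spoiled blank: loose disc of the same green resin, 41 mm across, 14 mm thick, about 20 g, without a hole, and with a piece snapped off so that its rim is straight there: the straight edge lies 10 mm from the centre, on its +x side. Origin on the axis of the full circle, at half thickness (7 mm above its underside). Its full width of 41 mm is along its y axis. May be absent
- pin0: steel gauge pin, loose, 25 g, 52 mm long overall, alike the others: a round-ended shank 6 mm thick and 28 mm long below a round head 12 mm thick and 24 mm tall. Origin on the axis at the shoulder, i.e. the underside of the head; z points up along the pin, so the tip of the shank is at z = -28 mm and the top of the head at z = +24 mm
- pin1: steel gauge pin, loose, 25 g, 52 mm long overall, alike the others: a round-ended shank 6 mm thick and 28 mm long below a round head 12 mm thick and 24 mm tall. Origin on the axis at the shoulder, i.e. the underside of the head; z points up along the pin, so the tip of the shank is at z = -28 mm and the top of the head at z = +24 mm
- pin2: steel gauge pin, loose, 25 g, 52 mm long overall, alike the others: a round-ended shank 6 mm thick and 28 mm long below a round head 12 mm thick and 24 mm tall. Origin on the axis at the shoulder, i.e. the underside of the head; z points up along the pin, so the tip of the shank is at z = -28 mm and the top of the head at z = +24 mm
- pin3: steel gauge pin, loose, 25 g, 52 mm long overall, alike the others: a round-ended shank 6 mm thick and 28 mm long below a round head 12 mm thick and 24 mm tall. Origin on the axis at the shoulder, i.e. the underside of the head; z points up along the pin, so the tip of the shank is at z = -28 mm and the top of the head at z = +24 mm
- coins: bystander: stack of three wooden carrom men glued together, 31 mm across, 27 mm high, loose; origin at the centre of its underside
- magnifier: bystander: brass-rimmed magnifier lying flat, loose; ring 86 mm across and 10 mm thick, origin under the ring's centre, the wooden handle (16 mm thick) reaches to 143 mm along its -x
- coaster: bystander: round teak coaster, 96 mm across, 9 mm thick, loose; origin at the centre of its underside
- gauge: bystander: flat steel U-shaped striker gauge, about 66 by 62 mm, 5 mm thick, loose; origin under its middle
- tin: bystander: round jar with a steel cap, 68 mm across, 75 mm high, loose; origin at the centre of its underside
Not all that is in view belongs to the job. Leave any orange look-alike of the blank1 alone. What is shaped like the striker1 but pink is not meant.

How it is judged (in metres and radians):
At the end, for the whole second after the job is handed in: Each striker lies flat in a pocket (4 mm of its centre), a pin upright through its hole (3.5 mm of centre) with its shoulder under 36 mm above the table (head down on the striker); spare pins upright in the rack; each blank in the upright dish, within 62 mm of its middle; all at rest ((horizontal distance between striker0 and pocket0 below 0.004 m or horizontal distance between striker0 and pocket1 below 0.004 m or horizontal distance between striker0 and pocket2 below 0.004 m or horizontal distance between striker0 and pocket3 below 0.004 m) and height (world z) of striker0 between 0.021 and 0.029 m and angle between the z axis of each of striker0, striker1, striker2, striker3 and the z axis of board, either way round below 0.08 rad and ((horizontal distance between pin0 and striker0 below 0.0035 m and height (world z) of pin0 below 0.036 m and angle between pin0's own z axis and vertical below 0.1 rad) or (horizontal distance between pin1 and striker0 below 0.0035 m and height (world z) of pin1 below 0.036 m and angle between pin1's own z axis and vertical below 0.1 rad) or (horizontal distance between pin2 and striker0 below 0.0035 m and height (world z) of pin2 below 0.036 m and angle between pin2's own z axis and vertical below 0.1 rad) or (horizontal distance between pin3 and striker0 below 0.0035 m and height (world z) of pin3 below 0.036 m and angle between pin3's own z axis and vertical below 0.1 rad)) and linear speed of each of striker0, striker1, striker2, striker3, pin0, pin1, pin2, pin3 below 0.02 m/s and (horizontal distance between striker1 and pocket0 below 0.004 m or horizontal distance between striker1 and pocket1 below 0.004 m or horizontal distance between striker1 and pocket2 below 0.004 m or horizontal distance between striker1 and pocket3 below 0.004 m) and height (world z) of striker1 between 0.021 and 0.029 m and ((horizontal distance between pin0 and striker1 below 0.0035 m and height (world z) of pin0 below 0.036 m and angle between pin0's own z axis and vertical below 0.1 rad) or (horizontal distance between pin1 and striker1 below 0.0035 m and height (world z) of pin1 below 0.036 m and angle between pin1's own z axis and vertical below 0.1 rad) or (horizontal distance between pin2 and striker1 below 0.0035 m and height (world z) of pin2 below 0.036 m and angle between pin2's own z axis and vertical below 0.1 rad) or (horizontal distance between pin3 and striker1 below 0.0035 m and height (world z) of pin3 below 0.036 m and angle between pin3's own z axis and vertical below 0.1 rad)) and (horizontal distance between striker2 and pocket0 below 0.004 m or horizontal distance between striker2 and pocket1 below 0.004 m or horizontal distance between striker2 and pocket2 below 0.004 m or horizontal distance between striker2 and pocket3 below 0.004 m) and height (world z) of striker2 between 0.021 and 0.029 m and ((horizontal distance between pin0 and striker2 below 0.0035 m and height (world z) of pin0 below 0.036 m and angle between pin0's own z axis and vertical below 0.1 rad) or (horizontal distance between pin1 and striker2 below 0.0035 m and height (world z) of pin1 below 0.036 m and angle between pin1's own z axis and vertical below 0.1 rad) or (horizontal distance between pin2 and striker2 below 0.0035 m and height (world z) of pin2 below 0.036 m and angle between pin2's own z axis and vertical below 0.1 rad) or (horizontal distance between pin3 and striker2 below 0.0035 m and height (world z) of pin3 below 0.036 m and angle between pin3's own z axis and vertical below 0.1 rad)) and (horizontal distance between striker3 and pocket0 below 0.004 m or horizontal distance between striker3 and pocket1 below 0.004 m or horizontal distance between striker3 and pocket2 below 0.004 m or horizontal distance between striker3 and pocket3 below 0.004 m) and height (world z) of striker3 between 0.021 and 0.029 m and ((horizontal distance between pin0 and striker3 below 0.0035 m and height (world z) of pin0 below 0.036 m and angle between pin0's own z axis and vertical below 0.1 rad) or (horizontal distance between pin1 and striker3 below 0.0035 m and height (world z) of pin1 below 0.036 m and angle between pin1's own z axis and vertical below 0.1 rad) or (horizontal distance between pin2 and striker3 below 0.0035 m and height (world z) of pin2 below 0.036 m and angle between pin2's own z axis and vertical below 0.1 rad) or (horizontal distance between pin3 and striker3 below 0.0035 m and height (world z) of pin3 below 0.036 m and angle between pin3's own z axis and vertical below 0.1 rad)) and (horizontal distance between pin0 and rack below 0.06 m or horizontal distance between pin0 and striker0 below 0.0035 m or horizontal distance between pin0 and striker1 below 0.0035 m or horizontal distance between pin0 and striker2 below 0.0035 m or horizontal distance between pin0 and striker3 below 0.0035 m) and height (world z) of each of pin0, pin1, pin2, pin3 below 0.045 m and angle between each of pin0, pin1, pin2, pin3's own z axis and vertical below 0.15 rad and (horizontal distance between pin1 and rack below 0.06 m or horizontal distance between pin1 and striker0 below 0.0035 m or horizontal distance between pin1 and striker1 below 0.0035 m or horizontal distance between pin1 and striker2 below 0.0035 m or horizontal distance between pin1 and striker3 below 0.0035 m) and (horizontal distance between pin2 and rack below 0.06 m or horizontal distance between pin2 and striker0 below 0.0035 m or horizontal distance between pin2 and striker1 below 0.0035 m or horizontal distance between pin2 and striker2 below 0.0035 m or horizontal distance between pin2 and striker3 below 0.0035 m) and (horizontal distance between pin3 and rack below 0.06 m or horizontal distance between pin3 and striker0 below 0.0035 m or horizontal distance between pin3 and striker1 below 0.0035 m or horizontal distance between pin3 and striker2 below 0.0035 m or horizontal distance between pin3 and striker3 below 0.0035 m) and horizontal distance between each of blank0, blank1 and dish below 0.062 m and height (world z) of each of blank0, blank1 below 0.05 m and linear speed of each of blank0, blank1 below 0.03 m/s and angle between dish's own z axis and vertical below 0.1 rad); the robot touches nothing.
It fails at once if a bystander (coins) is moved more than 3 cm (distance of coins from where it was at the start of the episode above 0.03 m).
It fails at once if a bystander (magnifier) is moved more than 3 cm (distance of magnifier from where it was at the start of the episode above 0.03 m).
It fails at once if a bystander (coaster) is moved more than 3 cm (distance of coaster from where it was at the start of the episode above 0.03 m).
It fails at once if a bystander (gauge) is moved more than 3 cm (distance of gauge from where it was at the start of the episode above 0.03 m).
It fails at once if a bystander (tin) is moved more than 3 cm (distance of tin from where it was at the start of the episode above 0.03 m).
Of striker0, striker1, striker2, striker3 only 3 to 4 are there at a start; the rules pass over those that are not, and their reading is None.
Of blank0, blank1 only 1 to 2 are there at a start; the rules pass over those that are not, and their reading is None.
At some moment in a run one of striker0, striker1, striker2, striker3, blank0, blank1 may be knocked a few centimetres aside while the robot is not near it.
It also fails if it takes over 210 s, if anything falls off the work surface, if the arm or the gripper's body presses on something with over 40 N, if the wrist force passes 120 N, or if a joint passes its speed limit or range.

## Working session

There is one attempt and no reset: what is moved stays moved. The work goes in short steps, Python scripts to look and compute and a tool call to move; the robot and the scene stay as the last step left them, time stands still between calls to the robot, and variables do not carry over. Pictures are saved under pics/ and viewed, at most 14 in all, crops included, and the job is handed in when it is done.

Besides the shell and the picture viewer there is one more tool, called after "Call:" in YAML: its name, and indented under it one key for each argument. carry_out: Moves the arm, as the interface text tells. Its arguments: {"type":"object","properties":{"deltas":{"type":"array","items":{"type":"array","items":{"type":"array","items":{"type":"number"}}}}},"required":["deltas"]}

```bash
mkdir -p pics; cat > h.py <<'E'
import numpy as np,cv2
from rig import telemetry,capture,camera_info,job,bot
def und(ci,uv):
    K=np.array(ci['mtx']);p=np.atleast_2d(uv).astype(float)
    d=np.c_[(p[:,0]-K[0,2])/K[0,0],(p[:,1]-K[1,2])/K[1,1]]
    s=d.copy()
    for _ in range(20): s=d/(1+ci['k1']*(s**2).sum(1,keepdims=True))
    return np.c_[s,np.ones(len(s))]
def pose(name,st=None):
    ci=camera_info(name)
    if 'cam_to_world' in ci: return ci,np.array(ci['cam_to_world'])
    st=st or telemetry.read_state()
    T=np.eye(4);T[:3,:3]=st['tcp_rot'];T[:3,3]=st['position']
    return ci,T@np.array(ci['T_tool_cam'])
def onplane(name,uv,z,st=None):
    ci,T=pose(name,st);r=und(ci,uv)@T[:3,:3].T;c=T[:3,3]
    return c+r*((z-c[2])/r[:,2])[:,None]
def proj(name,P,st=None):
    ci,T=pose(name,st);p=(np.atleast_2d(P)-T[:3,3])@T[:3,:3]
    s=p[:,:2]/p[:,2:];s=s*(1+ci['k1']*(s**2).sum(1,keepdims=True))
    K=np.array(ci['mtx']);return np.c_[s[:,0]*K[0,0]+K[0,2],s[:,1]*K[1,1]+K[1,2]]
def save(name,f,crop=None,scale=1):
    im=capture(name)
    o=im if crop is None else im[crop[1]:crop[3],crop[0]:crop[2]]
    cv2.imwrite('pics/'+f,cv2.resize(o[...,::-1],None,fx=scale,fy=scale,interpolation=cv2.INTER_CUBIC));return im
E
python3 - <<'E'
from h import *
st=telemetry.read_state();print({k:np.round(v,3).tolist() for k,v in st.items()});print(bot.tcp_to_grasp)
np.save('top0.npy',save('top','top0.png',scale=1.5));save('scene','scene0.png',scale=1.5)
for n in('top','scene','wrist'):print(n,{k:np.round(v,3).tolist() for k,v in camera_info(n).items()})
E
```

```text
{'time_s': 0.0, 'joint_positions': [62.252, 30.279, 82.156, -0.002, 67.688, -10.227], 'qvel': [0.024, -0.047, 0.065, 0.094, 0.09, 0.105], 'tau': [-0.003, -44.005, -17.659, 0.063, 0.058, -0.0], 'position': [0.188, 0.595, 0.222], 'tcp_rot': [[-0.954, 0.301, -0.001], [0.301, 0.954, -0.002], [0.0, -0.002, -1.0]], 'force': [0.57, -0.105, -0.681], 'moment': [-0.02, 0.026, -0.013], 'grasp_force': 0.0, 'opening': 1.001}
0.0187
top {'mtx': [[392.788, 0.0, 261.586], [0.0, 392.788, 186.031], [0.0, 0.0, 1.0]], 'k1': 0.031, 'cam_to_world': [[0.024, -0.998, 0.053, 0.517], [-1.0, -0.023, 0.018, 0.001], [-0.017, -0.053, -0.998, 1.204], [0.0, 0.0, 0.0, 1.0]]}
scene {'mtx': [[452.487, 0.0, 257.64], [0.0, 452.487, 188.662], [0.0, 0.0, 1.0]], 'k1': -0.023, 'cam_to_world': [[-0.108, 0.663, -0.74, 1.342], [0.994, 0.066, -0.086, 0.111], [-0.008, -0.745, -0.667, 0.775], [0.0, 0.0, 0.0, 1.0]]}
wrist {'mtx': [[269.681, 0.0, 251.039], [0.0, 269.681, 192.988], [0.0, 0.0, 1.0]], 'k1': -0.058, 'T_tool_cam': [[-0.0, -0.964, -0.266, 0.072], [1.0, -0.0, -0.0, -0.0], [0.0, -0.266, 0.964, -0.162], [0.0, 0.0, 0.0, 1.0]]}
```

View pics/top0.png

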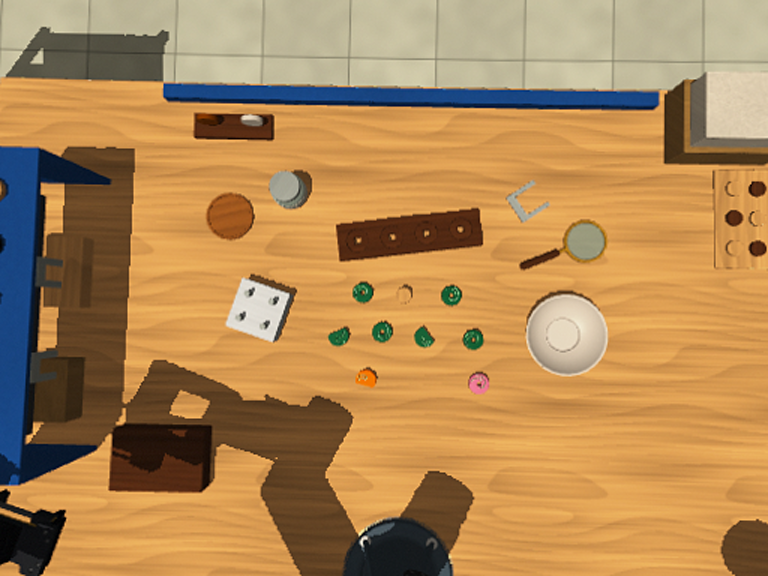

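View pics/scene0.png

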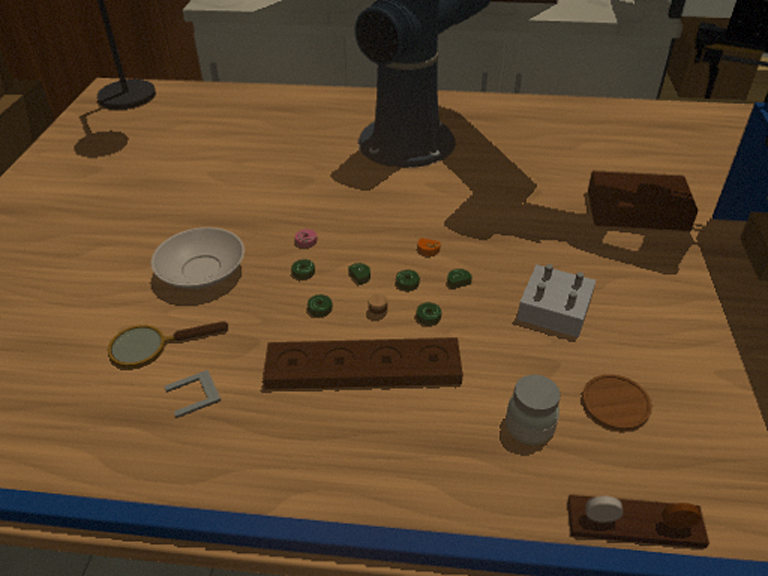

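The top picture (1.5x pixels) shows four holed green strikers at (362,292), (451,295), (382,331) and (472,339). There are two green blanks with a straight edge, at (339,337) and (424,337). The orange half at (367,378) and the pink ring at (479,383) are decoys. The board is around (410,234), the rack at (260,308) with four pins, and the dish at (567,334).

```bash
cat >> h.py <<'E'
def greens(im,amin=60):
    h=cv2.cvtColor(im,cv2.COLOR_RGB2HSV)
    m=cv2.inRange(h,(55,90,25),(95,255,255));m=cv2.morphologyEx(m,cv2.MORPH_CLOSE,np.ones((3,3)))
    cs,_=cv2.findContours(m,cv2.RETR_EXTERNAL,cv2.CHAIN_APPROX_NONE)
    return [c for c in cs if cv2.contourArea(c)>amin]
E
python3 - <<'E'
from h import *
im=np.load('top0.npy')
for c in greens(im):
    (u,v),r=cv2.minEnclosingCircle(c)
    P=onplane('top',[[u,v]],.009)[0]
    print('green',np.round([u,v,r],1),cv2.contourArea(c),'sol',P.round(4))
h=cv2.cvtColor(im,cv2.COLOR_RGB2HSV)
# board pockets & others by approximate pixels
b=cv2.inRange(h,(0,60,10),(14,255,95));cs,_=cv2.findContours(b[125:185,205:335].copy(),cv2.RETR_EXTERNAL,cv2.CHAIN_APPROX_NONE)
c=max(cs,key=cv2.contourArea)+[205,125];rc=cv2.minAreaRect(c);print('board',rc)
q=onplane('top',cv2.boxPoints(rc),.022);print(q.round(4),np.linalg.norm(np.diff(q,axis=0),axis=1),q.mean(0))
print('pockets',onplane('top',np.array([[360,240],[393,237],[426,234],[460,230]])/1.5,.018).round(3))
print('pins',onplane('top',np.array([[249,292],[274,300],[240,316],[265,324]])/1.5,.064).round(3))
w=cv2.inRange(h,(0,0,150),(180,60,255));cs,_=cv2.findContours(w[180:260,340:420].copy(),cv2.RETR_EXTERNAL,cv2.CHAIN_APPROX_NONE)
c=max(cs,key=cv2.contourArea)+[340,180];e=cv2.minEnclosingCircle(c);print('dish',e,onplane('top',[e[0]],.038))
cv2.imwrite('pics/crop0.png',cv2.resize(im[180:265,205:345,::-1],None,fx=5,fy=5,interpolation=cv2.INTER_CUBIC))
E
```

```text
green [315.2 225.9   6.3] 109.0 sol [ 0.4634 -0.1422  0.009 ]
green [225.4 223.4   6.6] 88.0 sol [0.4643 0.1298 0.009 ]
green [282.4 224.2   6.3] 85.0 sol [ 0.4662 -0.0431  0.009 ]
green [254.3 220.8   6.4] 111.0 sol [0.474  0.0422 0.009 ]
green [300.7 196.7   6.4] 105.0 sol [ 0.5506 -0.0968  0.009 ]
green [241.4 194.7   6.2] 102.5 sol [0.5524 0.0833 0.009 ]
board ((272.8104553222656, 155.8923797607422), (24.906274795532227, 96.19527435302734), 83.55839538574219)
[[ 0.6896  0.1401  0.022 ]
 [ 0.7285 -0.1483  0.022 ]
 [ 0.6536 -0.158   0.022 ]
 [ 0.6145  0.1295  0.022 ]] [0.29104126 0.07553822 0.29010578] [ 0.67153404 -0.00919022  0.022     ]
pockets [[ 0.657  0.09   0.018]
 [ 0.665  0.023  0.018]
 [ 0.672 -0.043  0.018]
 [ 0.682 -0.112  0.018]]
pins [[0.546 0.299 0.064]
 [0.531 0.25  0.064]
 [0.499 0.315 0.064]
 [0.485 0.266 0.064]]
dish ((377.6074523925781, 223.05372619628906), 27.160913467407227) [[ 0.4777461  -0.32093995  0.038     ]]
```

View pics/crop0.png

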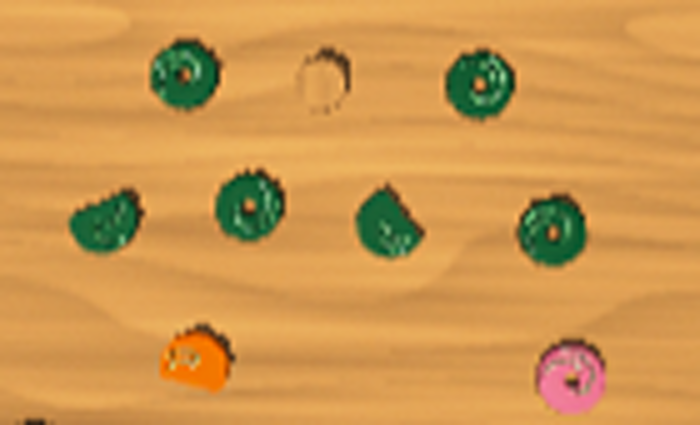

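The crop confirms it: four rings with holes are strikers, and the two green pieces with a straight edge are the blanks. They sit at crop pixels (105,220) and (390,225). I'm moving over the field for a wrist view.

Call:
carry_out:
  deltas:
    - [[-0.3,-0.33,0,0,0,-0.02,-1],[-0.6,-0.66,0,0,0,-0.04,-1],[-0.9,-1,0,0,0,-0.0486,-1],[-0.9,-1,0,0,0,-0.0486,-1],[-0.9,-1,0,0,0,-0.0486,-1],[-0.9,-1,0,0,0,-0.0486,-1],[-0.9,-1,0,0,0,-0.0486,-1],[-0.9,-1,0,0,0,-0.0486,-1],[-0.9,-1,0,0,0,-0.0486,-1],[-0.9,-1,0,0,0,-0.0486,-1]]

```text
time_s: 0.93
position: [0.2713, 0.4135, 0.2225]
tcp_rot: [[-1.0, -0.001, 0.0], [-0.001, 1.0, 0.0], [-0.0, 0.0, -1.0]]
force: [-0.5, -0.1, 0.2]
opening: 0.999
grasp_force: 0.0
```

Call:
carry_out:
  deltas:
    - [[-1,-1,0,0,0,0,-1],[-1,-1,0,0,0,0,-1],[-1,-1,0,0,0,0,-1],[-1,-1,0,0,0,0,-1],[-1,-1,0,0,0,0,-1],[-1,-1,0,0,0,0,-1],[-1,-1,0,0,0,0,-1],[-1,-1,0,0,0,0,-1],[-1,-1,0,0,0,0,-1],[-1,-1,0,0,0,0,-1]]

```text
time_s: 1.77
position: [0.4202, 0.2636, 0.2224]
tcp_rot: [[-1.0, -0.002, -0.001], [-0.002, 1.0, 0.0], [0.001, 0.0, -1.0]]
force: [-0.3, -0.7, -0.6]
opening: 1.001
grasp_force: 0.0
```

Call:
carry_out:
  deltas:
    - [[-0.65,-1,0.3,0,0,0,-1],[-0.65,-1,0.3,0,0,0,-1],[-0.65,-1,0.3,0,0,0,-1],[-0.65,-1,0.3,0,0,0,-1],[-0.65,-1,0.3,0,0,0,-1],[-0.65,-1,0.3,0,0,0,-1],[-0.65,-1,0.3,0,0,0,-1],[-0.65,-1,0.3,0,0,0,-1],[-0.65,-1,0.3,0,0,0,-1],[-0.65,-1,0.3,0,0,0,-1]]

```text
time_s: 2.6
position: [0.5182, 0.1138, 0.178]
tcp_rot: [[-1.0, -0.002, 0.0], [-0.002, 1.0, 0.0], [-0.0, 0.0, -1.0]]
force: [-0.5, -0.5, 0.4]
opening: 1.0
grasp_force: 0.0
```

Call:
carry_out:
  deltas:
    - [[0,-0.8,0.3,0,0,0,-1],[0,-0.8,0.3,0,0,0,-1],[0,-0.8,0.3,0,0,0,-1],[0,-0.8,0.3,0,0,0,-1],[0,-0.8,0.3,0,0,0,-1],[0,-0.8,0.3,0,0,0,-1],[0,-0.8,0.3,0,0,0,-1],[0,-0.8,0.3,0,0,0,-1],[0,-0.8,0.3,0,0,0,-1],[0,-0.8,0.3,0,0,0,-1]]

```text
time_s: 3.43
position: [0.5192, -0.0067, 0.133]
tcp_rot: [[-1.0, -0.001, 0.001], [-0.001, 1.0, -0.0], [-0.001, -0.0, -1.0]]
force: [-0.2, -0.1, 0.3]
opening: 1.0
grasp_force: 0.0
```

```bash
python3 - <<'E'
from h import *
st=telemetry.read_state();print(np.round(st['position'],4),np.round(st['tcp_rot'],4).tolist(),st['time_s'],st['joint_positions'])
im=save('wrist','w1.png',scale=1.5);np.save('w1.npy',im)
for c in greens(im,250):
    (u,v),r=cv2.minEnclosingCircle(c);M=cv2.moments(c)
    print(np.round([u,v,r],1),cv2.contourArea(c),onplane('wrist',[[u,v]],.009,st)[0].round(4))
E
```

```text
[ 0.5192 -0.0067  0.133 ] [[-1.0, -0.0014, 0.0007], [-0.0014, 1.0, -0.0001], [-0.0007, -0.0001, -1.0]] 3.4333 [-1.30898100e+01  2.97163496e+01  1.02159027e+02  5.88085191e-03
  4.80824098e+01 -1.03173389e+02]
[331.4 215.6  18. ] 645.0 [0.5524 0.0838 0.009 ]
[173.4 214.7  18. ] 710.5 [ 0.5514 -0.0949  0.009 ]
[298.7 146.2  19.2] 1083.5 [0.4748 0.043  0.009 ]
[381.2 137.8  21.3] 988.5 [0.4653 0.1304 0.009 ]
[216.5 138.7  19.7] 916.5 [ 0.4672 -0.0432  0.009 ]
[124.2 137.1  20.4] 1137.0 [ 0.4649 -0.141   0.009 ]
```

View pics/w1.png

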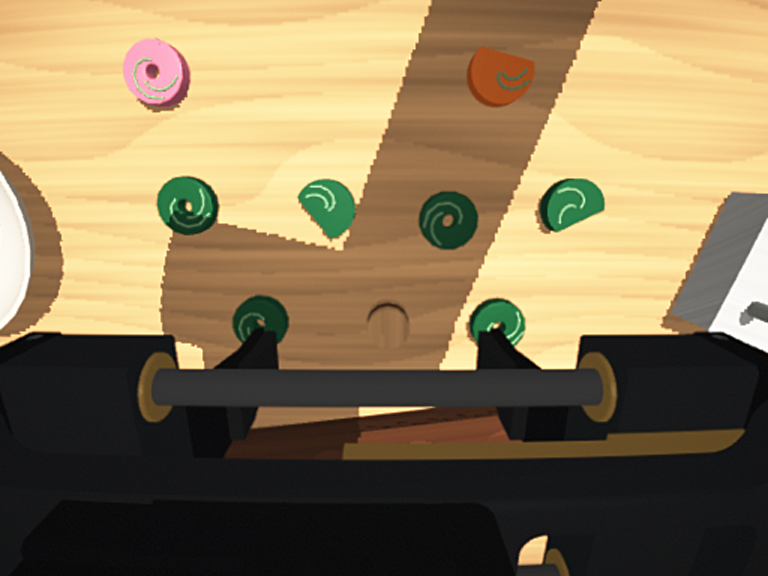

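The wrist view agrees with the top view to about 1–2 mm. It shows the same six green pieces, and the holes and straight edges are clear. Next I work out the blanks' edge directions.

```bash
python3 - <<'E'
from h import *
im=np.load('w1.npy');st=telemetry.read_state()
print('tcp px',proj('wrist',[st['position']],st))
h=cv2.cvtColor(im,cv2.COLOR_RGB2HSV)
for c in greens(im,250):
    (u,v),r=cv2.minEnclosingCircle(c)
    if not(u>350 or 205<u<230):continue
    p=c[:,0].astype(float);hu=cv2.convexHull(c)[:,0].astype(float)
    P=onplane('wrist',hu,.012,st)[:,:2]
    d=np.diff(np.r_[P,P[:1]],axis=0);L=np.hypot(*d.T);k=L.argsort()[::-1][:4]
    print(np.round([u,v],0));[print(' edge len %.4f ang %.1f mid'%(L[i],np.degrees(np.arctan2(d[i,1],d[i,0]))),(P[i]+d[i]/2).round(4)) for i in k]
    q=onplane('wrist',p,.012,st)[:,:2]; 
    C=q.mean(0);w,V=np.linalg.eigh(np.cov(q.T));print(' major axis ang',np.degrees(np.arctan2(V[1,1],V[0,1])),C)
E
```

```text
tcp px [[251.62593059 233.74521349]]
[381. 138.]
 edge len 0.0286 ang -63.3 mid [0.4746 0.1345]
 edge len 0.0159 ang 90.9 mid [0.447 0.129]
 edge len 0.0103 ang -174.3 mid [0.4666 0.1072]
 edge len 0.0062 ang 50.5 mid [0.4508 0.1439]
 major axis ang 106.24506961929863 [0.46282859 0.12736189]
[217. 139.]
 edge len 0.0146 ang -141.8 mid [ 0.4791 -0.0466]
 edge len 0.0129 ang -142.4 mid [ 0.4682 -0.0551]
 edge len 0.0104 ang -45.6 mid [ 0.4812 -0.0299]
 edge len 0.0092 ang 89.8 mid [ 0.4481 -0.0425]
 major axis ang -141.25180051705254 [ 0.46483431 -0.04029278]
```

Call:
carry_out:
  deltas:
    - [[0.3,0.33,0.1,0,0,0,-0.4],[0.3,0.33,0.1,0,0,0,-0.4],[0.3,0.33,0.1,0,0,0,-0.4],[0.3,0.33,0.35,0,0,0,-0.4],[0.3,0.33,0.55,0,0,0,-0.4],[0.3,0.33,0.7,0,0,0,-0.4],[0.3,0.33,0.8,0,0,0,-0.4],[0.3,0.33,0.84,0,0,0,-0.4],[0.3,0.33,0.84,0,0,0,-0.4],[0.3,0.33,0.84,0,0,0,-0.4]]

```text
time_s: 4.32
position: [0.4745, 0.0417, 0.0068]
tcp_rot: [[-1.0, 0.0, 0.0], [0.0, 1.0, -0.0], [-0.0, -0.0, -1.0]]
force: [0.1, -0.2, 0.2]
opening: 0.7
grasp_force: 0.0
```

Call:
carry_out:
  deltas:
    - [[0,0,0,0,0,0,1],[0,0,0,0,0,0,1],[0,0,0,0,0,0,1],[0,0,0,0,0,0,1],[0,0,0,0,0,0,1],[0,0,0,0,0,0,1],[0,0,0,0,0,0,1],[0,0,0,0,0,0,1],[0,0,0,0,0,0,1],[0,0,0,0,0,0,1]]

```text
time_s: 5.15
position: [0.4745, 0.0417, 0.0073]
tcp_rot: [[-1.0, 0.001, 0.001], [0.001, 1.0, -0.0], [-0.001, -0.0, -1.0]]
force: [0.2, -0.2, 6.2]
opening: 0.457
grasp_force: 30.0
```

Call:
carry_out:
  deltas:
    - [[0,0,-0.1,0,0,0,1],[0,0,-0.2,0,0,0,1],[0,0,-0.4,0,0,0,1],[0,0,-0.6,0,0,0,1],[0,0,-0.6,0,0,0,1],[0,0,-0.6,0,0,0,1],[0,0,-0.6,0,0,0,1],[0,0,-0.6,0,0,0,1],[0,0,-0.6,0,0,0,1],[0,0,-0.6,0,0,0,1]]

```text
time_s: 5.98
position: [0.4733, 0.0418, 0.0955]
tcp_rot: [[-1.0, 0.001, -0.003], [0.001, 1.0, 0.0], [0.003, 0.0, -1.0]]
force: [-0.1, -0.1, -0.3]
opening: 0.456
grasp_force: 30.0
```

```bash
python3 - <<'E'
from h import *
st=telemetry.read_state();print(np.round(st['position'],4),st['opening'])
im=save('wrist','w2.png',crop=(120,60,400,300),scale=2.5);np.save('w2.npy',im)
print('tcp px',proj('wrist',[st['position']],st))
for c in greens(im,250):
    x,y,w,hh=cv2.boundingRect(c);print((x,y,w,hh),onplane('wrist',[[x+w/2,y],[x+w/2,y+hh]],st['position'][2]+.007,st).round(4).tolist())
E
```

```text
[0.4733 0.0418 0.0955] 0.45635107619313914
tcp px [[251.62457431 233.74198861]]
(220, 204, 63, 42) [[0.4507, 0.0417, 0.1025], [0.4785, 0.0417, 0.1025]]
(143, 170, 43, 42) [[0.4299, -0.0093, 0.1025], [0.4559, -0.0115, 0.1025]]
(322, 168, 45, 39) [[0.4288, 0.0962, 0.1025], [0.4528, 0.0983, 0.1025]]
(44, 168, 45, 41) [[0.4283, -0.0689, 0.1025], [0.4541, -0.0737, 0.1025]]
```

View pics/w2.png

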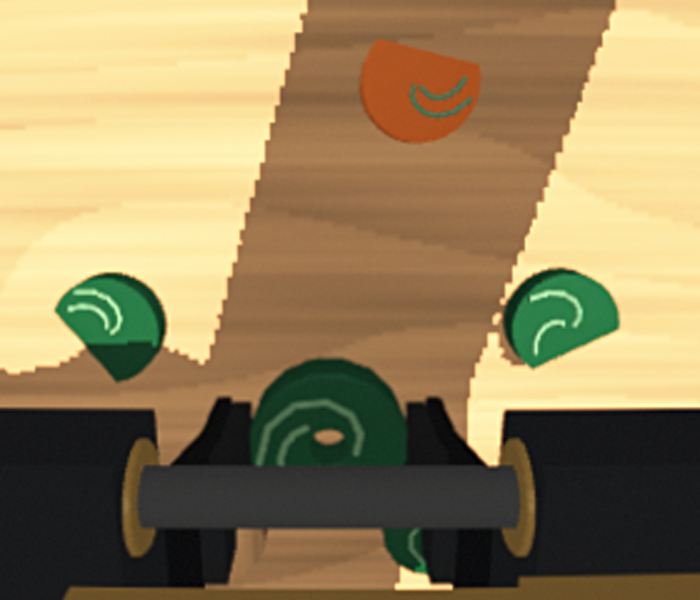

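```bash
cat >> h.py <<'E'
def held(im,st,dz=.0072,half=(30,40)):
    """hole centre in a held disc (x,y offset from TCP), fit outer front rim"""
    m=np.zeros(im.shape[:2],np.uint8)
    h=cv2.cvtColor(im,cv2.COLOR_RGB2HSV)
    g=cv2.inRange(h,(55,90,25),(95,255,255))
    sub=g[222:247,232:272];inv=cv2.bitwise_not(sub)
    return inv
E
python3 - <<'E'
from h import *
im=np.load('w2.npy');st=telemetry.read_state();p=st['position']
print(onplane('wrist',[[251.2,234.8]],p[2]+.0072,st)[0]-p)
# widest row -> outline of front rim fit
h=cv2.cvtColor(im,cv2.COLOR_RGB2HSV);g=cv2.inRange(h,(55,90,15),(95,255,255))
for v in range(200,250,4):
    x=np.where(g[v,205:300])[0]+205
    if len(x):print(v,x.min(),x.max(),len(x),end=' | ')
print(proj('wrist',[[p[0]-.0205,p[1],p[2]+.0072],[p[0]-.0205,p[1],p[2]-.0068],[p[0],p[1],p[2]+.0072]],st))
E
```

```text
[-0.00247601 -0.00028067  0.0072    ]
204 245 257 13 | 208 235 267 33 | 212 230 271 42 | 216 227 275 49 | 220 225 277 44 | 224 223 279 48 | 228 221 281 55 | 232 220 282 43 | 236 220 282 45 | 240 220 282 56 | 244 220 282 58 | [[251.64289836 207.28038026]
 [251.59013803 200.54154787]
 [251.65209039 238.44926398]]
```

Call:
carry_out:
  deltas:
    - [[-1,-0.3,-0.3,0,0,0,1],[-1,-0.3,-0.3,0,0,0,1],[-1,-0.3,-0.3,0,0,0,1],[-1,-0.3,-0.3,0,0,0,1],[-1,-0.3,-0.3,0,0,0,1],[-1,-0.3,-0.3,0,0,0,1],[-1,-0.3,-0.3,0,0,0,1],[-1,-0.3,-0.3,0,0,0,1],[-1,-0.3,-0.3,0,0,0,1],[-1,-0.3,-0.3,0,0,0,1]]

```text
time_s: 6.87
position: [0.6226, -0.0028, 0.141]
tcp_rot: [[-1.0, -0.0, -0.002], [-0.0, 1.0, 0.0], [0.002, 0.0, -1.0]]
force: [0.1, 0.4, -1.4]
opening: 0.456
grasp_force: 30.0
```

Call:
carry_out:
  deltas:
    - [[-0.8,0,0,0,0,0,1],[-0.8,0,0,0,0,0,1],[-0.8,0,0,0,0,0,1],[-0.8,0,0,0,0,0,1],[-0.8,0,0,0,0,0,1],[-0.8,0,0,0,0,0,1],[-0.8,0,0,0,0,0,1],[-0.8,0,0,0,0,0,1],[-0.8,0,0,0,0,0,1],[-0.8,0,0,0,0,0,1]]

```text
time_s: 7.7
position: [0.7434, -0.0034, 0.142]
tcp_rot: [[-1.0, 0.0, -0.0], [0.0, 1.0, 0.0], [0.0, 0.0, -1.0]]
force: [0.0, 0.2, -0.2]
opening: 0.455
grasp_force: 30.0
```

```bash
python3 - <<'E'
from h import *
st=telemetry.read_state();print(np.round(st['position'],4),st['opening'])
im=save('wrist','w3.png',crop=(60,20,460,260),scale=2);np.save('w3.npy',im)
P=np.array([[.6574,.0948,.018],[.6668,.0255,.018],[.6762,-.0439,.018],[.6856,-.1133,.018]]);print(proj('wrist',P,st).round(1).tolist())
E
```

```text
[ 0.7434 -0.0034  0.142 ] 0.4553642967764507
[[347.4, 105.5], [279.5, 114.5], [212.1, 124.0], [146.5, 133.8]]
```

View pics/w3.png

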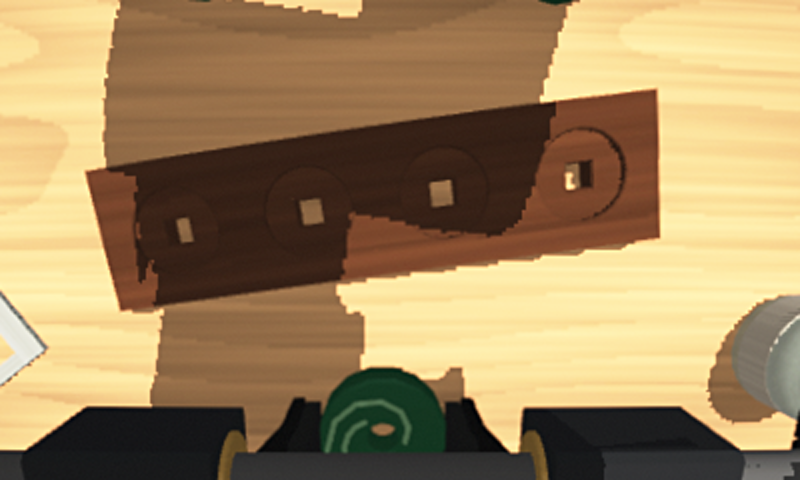

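Board corners in the crop are at (88,172), (656,90), (660,237) and (122,310). Pockets are near (582,174), (444,192), (310,210) and (178,228).

```bash
python3 - <<'E'
from h import *
st=telemetry.read_state()
f=lambda a:np.array(a)/2+[60,20]
q=onplane('wrist',f([[88,172],[656,90],[660,237],[122,310]]),.022,st);print(q.round(4).tolist(),q.mean(0),np.linalg.norm(np.diff(q,axis=0),axis=1))
p=onplane('wrist',f([[582,174],[444,192],[310,210],[178,228]]),.020,st);print(p.round(4).tolist(),p.mean(0),np.linalg.norm(np.diff(p,axis=0),axis=1))
# socket quads at floor: bright/lighter blobs
im=np.load('w3.npy');g=cv2.cvtColor(im,cv2.COLOR_RGB2GRAY)
for c in f([[444,192],[310,210],[184,230]]).astype(int):
    r=g[c[1]-9:c[1]+10,c[0]-9:c[0]+10];_,t=cv2.threshold(r,0,255,cv2.THRESH_OTSU);n,l,s,ce=cv2.connectedComponentsWithStats(t);k=1+s[1:,4].argmax();uv=ce[k]+c-9;print(uv,s[k],onplane('wrist',[uv],.009,st).round(4))
T=onplane('top',np.array([[360,240],[393,237],[426,234],[460,230]])/1.5,.018)
E
```

```text
[[0.6572, -0.1534, 0.022], [0.6186, 0.1311, 0.022], [0.6903, 0.1415, 0.022], [0.7289, -0.1441, 0.022]] [ 0.67374986 -0.00622203  0.022     ] [0.28711176 0.07235668 0.28816006]
[[0.6591, 0.0979, 0.02], [0.6685, 0.0278, 0.02], [0.6774, -0.0407, 0.02], [0.686, -0.1099, 0.02]] [ 0.67275991 -0.00621061  0.02      ] [0.07076185 0.06901726 0.06976392]
[280.17322835 116.07874016] [  2   3  11  13 127] [[0.6685 0.0271 0.009 ]]
[215.47540984 125.40163934] [  4   3  12  13 122] [[ 0.678  -0.0416  0.009 ]]
[151.98648649 134.52702703] [ 5  3  9 12 74] [[ 0.6871 -0.1108  0.009 ]]
```

Call:
carry_out:
  deltas:
    - [[0.19,0.2,0.2,0,0,0,1],[0.19,0.2,0.4,0,0,0,1],[0.19,0.2,0.55,0,0,0,1],[0.19,0.2,0.55,0,0,0,1],[0.19,0.2,0.55,0,0,0,1],[0.19,0.2,0.55,0,0,0,1],[0.19,0.2,0.55,0,0,0,1],[0.19,0.2,0.55,0,0,0,1],[0.19,0.2,0.55,0,0,0,1],[0.19,0.2,0.55,0,0,0,1]]

```text
time_s: 8.58
position: [0.7163, 0.0263, 0.0603]
tcp_rot: [[-1.0, 0.001, 0.002], [0.001, 1.0, -0.0], [-0.002, -0.0, -1.0]]
force: [-0.1, -0.7, 0.0]
opening: 0.456
grasp_force: 30.0
```

```bash
python3 - <<'E'
from h import *
st=telemetry.read_state();print(np.round(st['position'],4))
im=save('wrist','w4.png',crop=(60,40,460,260),scale=2);np.save('w4.npy',im)
print(proj('wrist',[[.6685,.0275,.018],[.6592,.0969,.018],[.6778,-.0411,.018],[.6870,-.1105,.018]],st).round(1).tolist())
E
```

```text
[0.7163 0.0263 0.0603]
[[253.0, 152.1], [345.5, 139.9], [163.6, 164.6], [78.6, 176.7]]
```

View pics/w4.png

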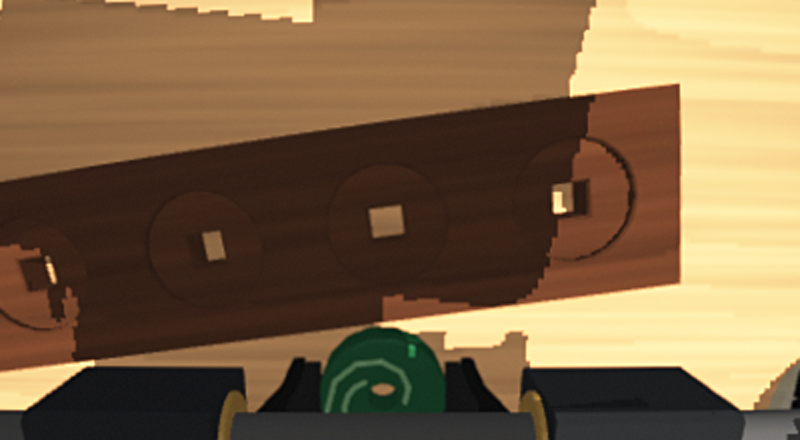

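Call:
carry_out:
  deltas:
    - [[0.15,0.015,0,0,0,0,1],[0.32,0.015,0,0,0,0,1],[0.32,0.015,0.05,0,0,0,1],[0.32,0.015,0.1,0,0,0,1],[0.32,0.015,0.15,0,0,0,1],[0.32,0.015,0.18,0,0,0,1],[0.32,0.015,0.2,0,0,0,1],[0.32,0.015,0.22,0,0,0,1],[0.32,0.015,0.23,0,0,0,1],[0.32,0.015,0.23,0,0,0,1]]

```text
time_s: 9.47
position: [0.6683, 0.0288, 0.0253]
tcp_rot: [[-1.0, 0.0, 0.001], [0.0, 1.0, -0.0], [-0.001, -0.0, -1.0]]
force: [-1.4, -0.4, 4.4]
opening: 0.453
grasp_force: 30.0
```

```bash
python3 - <<'E'
from h import *
st=telemetry.read_state();print(np.round(st['position'],4),np.round(st['force'],1),st['moment'])
E
```

```text
[0.6683 0.0288 0.0253] [-1.4 -0.4  4.4] [0.01507243 0.25608681 0.02432183]
```

Call:
carry_out:
  deltas:
    - [[0,0,0,0,0,0,-0.15],[0,0,0,0,0,0,-0.15],[0,0,0,0,0,0,-0.15],[0,0,0,0,0,0,-0.15],[0,0,-0.1,0,0,0,-0.15],[0,0,-0.2,0,0,0,-0.15],[-0.2,0,-0.4,0,0,0,-0.15],[-0.4,0,-0.4,0,0,0,-0.15],[-0.4,0,-0.4,0,0,0,-0.15],[-0.4,0,-0.4,0,0,0,-0.15]]

```text
time_s: 10.3
position: [0.7291, 0.0287, 0.0849]
tcp_rot: [[-1.0, 0.0, 0.002], [0.0, 1.0, -0.0], [-0.002, -0.0, -1.0]]
force: [-1.6, 0.4, -0.7]
opening: 0.575
grasp_force: 0.0
```

```bash
python3 - <<'E'
from h import *
st=telemetry.read_state();print(np.round(st['position'],4))
im=save('wrist','w5.png',crop=(60,40,460,260),scale=2);np.save('w5.npy',im)
t=capture('top')
for c in greens(t):
    (u,v),r=cv2.minEnclosingCircle(c);print(np.round([u,v,r],1),onplane('top',[[u,v]],.009)[0].round(4))
for c in greens(im,200):
    (u,v),r=cv2.minEnclosingCircle(c);print('w',np.round([u,v,r],1),onplane('wrist',[[u,v]],.026,st)[0].round(4))
E
```

```text
[0.7291 0.0287 0.0849]
[315.1 225.9   6.2] [ 0.4635 -0.142   0.009 ]
[300.7 196.7   6.4] [ 0.5506 -0.0968  0.009 ]
w [251.2 134.1  26. ] [0.6689 0.0285 0.026 ]
w [320.5   0.5  21.5] [0.5722 0.0791 0.026 ]
w [98.   0.5 23. ] [ 0.5698 -0.085   0.026 ]
```

View pics/w5.png

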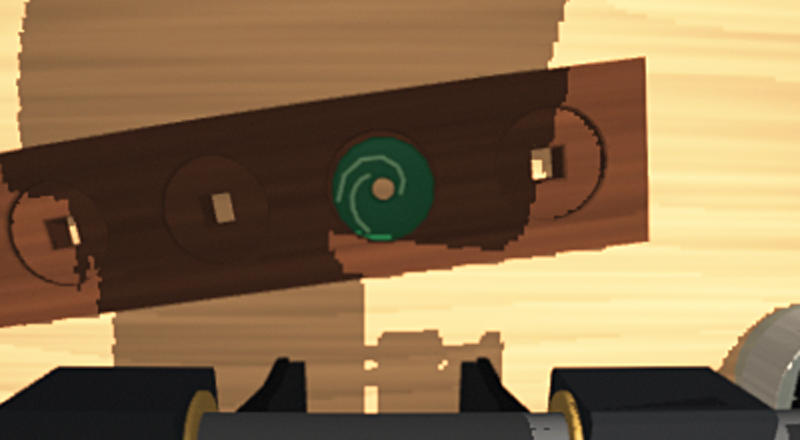

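Striker seated in pocket 1 at crop pixel (384,188), within 1 mm of where I aimed. On to the next one.

Call:
carry_out:
  deltas:
    - [[0.4,0.2,-0.1,0,0,0,-0.4],[0.79,0.37,-0.1,0,0,0,-0.4],[0.79,0.37,-0.1,0,0,0,-0.4],[0.79,0.37,-0.1,0,0,0,-0.4],[0.79,0.37,-0.1,0,0,0,-0.4],[0.79,0.37,-0.1,0,0,0,-0.4],[0.79,0.37,-0.1,0,0,0,-0.4],[0.79,0.37,-0.1,0,0,0,-0.4],[0.79,0.37,-0.1,0,0,0,-0.4],[0.79,0.37,-0.1,0,0,0,-0.4]]

```text
time_s: 11.23
position: [0.61, 0.0838, 0.0993]
tcp_rot: [[-1.0, 0.001, 0.001], [0.001, 1.0, -0.0], [-0.001, -0.0, -1.0]]
force: [0.2, -0.6, -0.5]
opening: 0.704
grasp_force: 0.0
```

```bash
cat > m.py <<'E'
from h import *
import sys
z=float(sys.argv[1]) if len(sys.argv)>1 else .009
st=telemetry.read_state();p=np.array(st['position']);print('tcp',p.round(4),st['time_s'],np.round(st['tcp_rot'][0],3))
im=capture('wrist');np.save('last.npy',im)
for c in greens(im,250):
    (u,v),r=cv2.minEnclosingCircle(c);P=onplane('wrist',[[u,v]],z,st)[0];e=onplane('wrist',[[u+r,v]],z,st)[0]
    x,y,w,hh=cv2.boundingRect(c)
    d=(P-p)@np.array(st['tcp_rot'])/.15
    print(np.round([u,v],1),'P',P[:2].round(4),'diam mm',round(2000*np.linalg.norm(e-P),1),'shift',d[:2].round(3),'CUT' if min(x,y)<2 or x+w>510 else '')
E
python3 m.py
```

```text
tcp [0.61   0.0838 0.0993] 11.2333 [-1.     0.001  0.001]
[ 63. 137.] P [ 0.5522 -0.0944] diam mm 48.1 shift [ 0.384 -1.189] 
[251.5 136.5] P [0.5536 0.0839] diam mm 40.1 shift [0.376 0.   ] 
[ 8.5 40. ] P [ 0.4646 -0.134 ] diam mm 48.5 shift [ 0.968 -1.453] CUT
[304.9  30.6] P [0.4645 0.1294] diam mm 46.6 shift [0.971 0.303]
```

Call:
carry_out:
  deltas:
    - [[0.2,0,0.1,0,0,0,-0.4],[0.375,0,0.2,0,0,0,-0.4],[0.375,0,0.35,0,0,0,-0.4],[0.375,0,0.5,0,0,0,-0.4],[0.375,0,0.58,0,0,0,-0.4],[0.375,0,0.615,0,0,0,-0.4],[0.375,0,0.615,0,0,0,-0.4],[0.375,0,0.615,0,0,0,1],[0.375,0,0.615,0,0,0,1],[0.375,0,0.615,0,0,0,1]]

```text
time_s: 12.12
position: [0.5539, 0.0844, 0.0083]
tcp_rot: [[-1.0, 0.0, 0.002], [0.0, 1.0, -0.0], [-0.002, -0.0, -1.0]]
force: [-0.5, 0.3, -0.5]
opening: 0.553
grasp_force: 0.0
```

Call:
carry_out:
  deltas:
    - [[0,0,0,0,0,0,1],[0,0,0,0,0,0,1],[0,0,0,0,0,0,1],[0,0,-0.1,0,0,0,1],[0,0,-0.25,0,0,0,1],[0,0,-0.42,0,0,0,1],[-0.2,0.09,-0.42,0,0,0,1],[-0.4,0.09,-0.42,0,0,0,1],[-0.7,0.09,-0.42,0,0,0,1],[-0.7,0.09,-0.42,0,0,0,1]]

```text
time_s: 12.95
position: [0.667, 0.0975, 0.0721]
tcp_rot: [[-1.0, 0.001, 0.014], [0.001, 1.0, -0.0], [-0.014, -0.0, -1.0]]
force: [1.0, -0.9, 0.9]
opening: 0.452
grasp_force: 30.0
```

```bash
python3 - <<'E'
from h import *
st=telemetry.read_state();p=np.array(st['position']);print(p.round(4),st['opening'],((np.array([.6591,.0979,.0253])-p)/.15*[-1,1,-1]).round(3))
E
```

```text
[0.667  0.0975 0.0721] 0.4521802528657474 [0.053 0.003 0.312]
```

Call:
carry_out:
  deltas:
    - [[0,0.004,0,0,0,0,1],[0,0.004,0,0,0,0,1],[0,0.004,0.08,0,0,0,1],[0,0.004,0.16,0,0,0,1],[0,0.004,0.2,0,0,0,1],[0,0.004,0.24,0,0,0,1],[0,0.004,0.27,0,0,0,1],[0,0.004,0.295,0,0,0,1],[0,0.004,0.295,0,0,0,1],[0,0.004,0.295,0,0,0,1]]

```text
time_s: 13.78
position: [0.6581, 0.0984, 0.0268]
tcp_rot: [[-1.0, 0.0, 0.001], [0.0, 1.0, -0.0], [-0.001, -0.0, -1.0]]
force: [-0.1, 0.6, 0.9]
opening: 0.457
grasp_force: 30.0
```

Call:
carry_out:
  deltas:
    - [[0,0,0,0,0,0,-0.15],[0,0,0,0,0,0,-0.15],[0,0,0,0,0,0,-0.15],[0,0,0,0,0,0,-0.15],[0,0,-0.1,0,0,0,-0.15],[0,0,-0.2,0,0,0,-0.15],[-0.2,0,-0.4,0,0,0,-0.15],[-0.4,0,-0.4,0,0,0,-0.15],[-0.4,0,-0.4,0,0,0,-0.15],[-0.4,0,-0.4,0,0,0,-0.15]]

```text
time_s: 14.62
position: [0.7194, 0.0982, 0.0864]
tcp_rot: [[-1.0, 0.001, 0.002], [0.001, 1.0, -0.0], [-0.002, -0.0, -1.0]]
force: [-1.6, -0.1, 0.6]
opening: 0.578
grasp_force: 0.0
```

```bash
python3 m.py .026
```

```text
tcp [0.7194 0.0982 0.0864] 14.6167 [-1.     0.001  0.002]
[166.4 145.7] P [0.6683 0.0284] diam mm 43.3 shift [ 0.341 -0.466] 
[251.5 132.6] P [0.6581 0.0983] diam mm 41.7 shift [0.409 0.   ] 
[22.1 11.2] P [ 0.5629 -0.0787] diam mm 41.4 shift [ 1.043 -1.18 ] CUT
```

Call:
carry_out:
  deltas:
    - [[0.1,-0.25,-0.1,0,0,0,-0.4],[0.3,-0.5,-0.1,0,0,0,-0.4],[0.5,-0.75,-0.1,0,0,0,-0.4],[0.73,-1,-0.1,0,0,0,-0.4],[0.73,-1,-0.1,0,0,0,-0.4],[0.73,-1,-0.1,0,0,0,-0.4],[0.73,-1,-0.1,0,0,0,-0.4],[0.73,-1,-0.1,0,0,0,-0.4],[0.73,-1,-0.1,0,0,0,-0.4],[0.73,-1,-0.1,0,0,0,-0.4]]

```text
time_s: 15.5
position: [0.6088, -0.0503, 0.1008]
tcp_rot: [[-1.0, -0.001, 0.0], [-0.001, 1.0, 0.0], [-0.0, 0.0, -1.0]]
force: [-0.4, 0.9, -0.4]
opening: 0.701
grasp_force: 0.0
```

```bash
python3 m.py
```

```text
tcp [ 0.6088 -0.0503  0.1008] 15.5 [-1.    -0.001  0.   ]
[202.5 136.2] P [ 0.5521 -0.0957] diam mm 40.9 shift [ 0.378 -0.302] 
[453.8  40.2] P [0.4658 0.1292] diam mm 54.7 shift [0.952 1.198] 
[146.9  33.8] P [ 0.4644 -0.1405] diam mm 46.5 shift [ 0.963 -0.6  ]
```

Call:
carry_out:
  deltas:
    - [[0.2,-0.15,0.1,0,0,0,-0.4],[0.38,-0.302,0.2,0,0,0,-0.4],[0.38,-0.302,0.35,0,0,0,-0.4],[0.38,-0.302,0.5,0,0,0,-0.4],[0.38,-0.302,0.59,0,0,0,-0.4],[0.38,-0.302,0.625,0,0,0,-0.4],[0.38,-0.302,0.625,0,0,0,-0.4],[0.38,-0.302,0.625,0,0,0,1],[0.38,-0.302,0.625,0,0,0,1],[0.38,-0.302,0.625,0,0,0,1]]

```text
time_s: 16.38
position: [0.5522, -0.0968, 0.0083]
tcp_rot: [[-1.0, -0.0, 0.002], [-0.0, 1.0, -0.001], [-0.002, -0.001, -1.0]]
force: [-0.7, 0.3, -0.2]
opening: 0.551
grasp_force: 0.0
```

Call:
carry_out:
  deltas:
    - [[0,0,0,0,0,0,1],[0,0,0,0,0,0,1],[0,0,0,0,0,0,1],[0,0,-0.1,0,0,0,1],[0,0,-0.25,0,0,0,1],[0,0.1,-0.42,0,0,0,1],[-0.2,0.2,-0.42,0,0,0,1],[-0.4,0.3,-0.42,0,0,0,1],[-0.6,0.36,-0.42,0,0,0,1],[-0.75,0.36,-0.42,0,0,0,1]]

```text
time_s: 17.22
position: [0.6659, -0.0407, 0.071]
tcp_rot: [[-1.0, -0.002, 0.002], [-0.002, 1.0, 0.0], [-0.002, 0.0, -1.0]]
force: [0.4, -0.7, -1.3]
opening: 0.454
grasp_force: 30.0
```

```bash
python3 - <<'E'
from h import *
st=telemetry.read_state();p=np.array(st['position']);print(p.round(4),st['opening'])
t=save('top','top1.png',crop=(190,120,450,275),scale=3)
for c in greens(t):
    (u,v),r=cv2.minEnclosingCircle(c);print(np.round([u,v,r],1),onplane('top',[[u,v]],.009)[0].round(4))
E
```

```text
[ 0.6659 -0.0407  0.071 ] 0.45412922243207093
[315.1 225.9   6.2] [ 0.4635 -0.142   0.009 ]
[225.4 223.4   6.6] [0.4643 0.1298 0.009 ]
[237.3 159.9   6.7] [0.6587 0.0988 0.009 ]
```

View pics/top1.png

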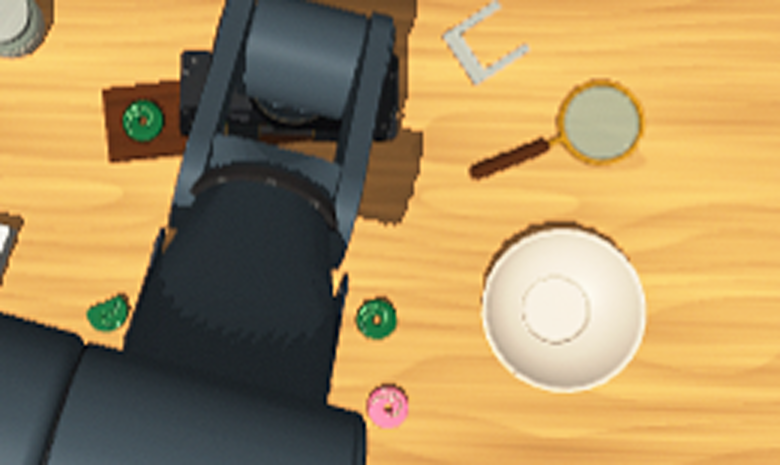

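Call:
carry_out:
  deltas:
    - [[-0.09,0.005,0,0,0,0,1],[-0.09,0.005,0,0,0,0,1],[-0.09,0.005,0.08,0,0,0,1],[-0.09,0.005,0.16,0,0,0,1],[-0.09,0.005,0.2,0,0,0,1],[-0.09,0.005,0.24,0,0,0,1],[-0.09,0.005,0.27,0,0,0,1],[-0.09,0.005,0.295,0,0,0,1],[-0.09,0.005,0.295,0,0,0,1],[-0.09,0.005,0.295,0,0,0,1]]

```text
time_s: 18.1
position: [0.6772, -0.0422, 0.0263]
tcp_rot: [[-1.0, 0.001, 0.0], [0.001, 1.0, -0.0], [-0.0, -0.0, -1.0]]
force: [-0.1, 0.4, 1.4]
opening: 0.46
grasp_force: 30.0
```

Call:
carry_out:
  deltas:
    - [[0,0,0,0,0,0,-0.15],[0,0,0,0,0,0,-0.15],[0,0,0,0,0,0,-0.15],[0,0,0,0,0,0,-0.15],[0,0,-0.1,0,0,0,-0.15],[0,0,-0.2,0,0,0,-0.15],[-0.2,0,-0.4,0,0,0,-0.15],[-0.4,0,-0.4,0,0,0,-0.15],[-0.4,0,-0.4,0,0,0,-0.15],[-0.4,0,-0.4,0,0,0,-0.15]]

```text
time_s: 18.93
position: [0.7388, -0.0422, 0.0865]
tcp_rot: [[-1.0, 0.0, 0.002], [0.0, 1.0, -0.001], [-0.002, -0.001, -1.0]]
force: [-0.7, 0.4, -1.0]
opening: 0.578
grasp_force: 0.0
```

```bash
python3 m.py .026
```

```text
tcp [ 0.7388 -0.0422  0.0865] 18.9333 [-1.     0.     0.002]
[251.  132.3] P [ 0.6773 -0.0426] diam mm 41.7 shift [ 0.411 -0.002] 
[339.4 121.6] P [0.6685 0.0285] diam mm 44.6 shift [0.469 0.471] 
[424.3 109.7] P [0.6581 0.0978] diam mm 50.2 shift [0.539 0.934]
```

Call:
carry_out:
  deltas:
    - [[0.25,-0.15,-0.1,0,0,0,-0.4],[0.5,-0.3,-0.1,0,0,0,-0.4],[0.75,-0.45,-0.1,0,0,0,-0.4],[1,-0.6,-0.1,0,0,0,-0.4],[1,-0.6,-0.1,0,0,0,-0.4],[1,-0.6,-0.1,0,0,0,-0.4],[1,-0.6,-0.1,0,0,0,-0.4],[1,-0.6,-0.1,0,0,0,-0.4],[1,-0.6,-0.1,0,0,0,-0.4],[1,-0.6,-0.1,0,0,0,-0.4]]

```text
time_s: 19.82
position: [0.5884, -0.1313, 0.1009]
tcp_rot: [[-1.0, -0.001, 0.001], [-0.001, 1.0, -0.0], [-0.001, -0.0, -1.0]]
force: [0.6, 0.3, -0.7]
opening: 0.697
grasp_force: 0.0
```

Call:
carry_out:
  deltas:
    - [[0.2,0,0,0,0,0,-0.4],[0.4,0,0,0,0,0,-0.4],[0.4,0,0,0,0,0,-0.4],[0.4,0,0,0,0,0,-0.4],[0.4,0,0,0,0,0,-0.4],[0.4,0,0,0,0,0,-0.4],[0.4,0,0,0,0,0,-0.4],[0.4,0,0,0,0,0,-0.4],[0.4,0,0,0,0,0,-0.4],[0.4,0,0,0,0,0,-0.4]]

```text
time_s: 20.65
position: [0.5275, -0.132, 0.101]
tcp_rot: [[-1.0, 0.0, 0.0], [0.0, 1.0, -0.0], [-0.0, -0.0, -1.0]]
force: [0.1, 0.1, 0.1]
opening: 0.699
grasp_force: 0.0
```

```bash
python3 m.py
```

```text
tcp [ 0.5275 -0.132   0.101 ] 20.65 [-1.  0.  0.]
[505.2 132.5] P [0.4644 0.1156] diam mm 41.5 shift [0.422 1.651] CUT
[241.5 129. ] P [ 0.4644 -0.1411] diam mm 40.7 shift [ 0.421 -0.061] 
[383.5  79.9] P [ 0.4205 -0.0138] diam mm 45.5 shift [0.714 0.788]
```

Call:
carry_out:
  deltas:
    - [[0.2,-0.06,0.1,0,0,0,-0.4],[0.42,-0.06,0.2,0,0,0,-0.4],[0.42,-0.06,0.35,0,0,0,-0.4],[0.42,-0.06,0.5,0,0,0,-0.4],[0.42,-0.06,0.59,0,0,0,-0.4],[0.42,-0.06,0.625,0,0,0,-0.4],[0.42,-0.06,0.625,0,0,0,-0.4],[0.42,-0.06,0.625,0,0,0,1],[0.42,-0.06,0.625,0,0,0,1],[0.42,-0.06,0.625,0,0,0,1]]

```text
time_s: 21.53
position: [0.4649, -0.1412, 0.0082]
tcp_rot: [[-1.0, 0.0, 0.002], [0.0, 1.0, -0.001], [-0.002, -0.001, -1.0]]
force: [-1.1, 1.0, 0.2]
opening: 0.558
grasp_force: 0.0
```

Call:
carry_out:
  deltas:
    - [[0,0,0,0,0,0,1],[0,0,0,0,0,0,1],[0,0,0,0,0,0,1],[0,0,-0.1,0,0,0,1],[0,0,-0.25,0,0,0,1],[-0.2,0.1,-0.42,0,0,0,1],[-0.4,0.2,-0.42,0,0,0,1],[-0.6,0.2,-0.42,0,0,0,1],[-0.8,0.2,-0.42,0,0,0,1],[-1,0.2,-0.42,0,0,0,1]]

```text
time_s: 22.37
position: [0.6153, -0.1103, 0.0708]
tcp_rot: [[-1.0, -0.0, 0.0], [-0.0, 1.0, -0.0], [-0.0, -0.0, -1.0]]
force: [1.0, 0.1, -0.6]
opening: 0.453
grasp_force: 30.0
```

Call:
carry_out:
  deltas:
    - [[-0.2,0,0,0,0,0,1],[-0.4,0,0,0,0,0,1],[-0.48,0,0,0,0,0,1],[-0.48,0,0,0,0,0,1],[-0.48,0,0,0,0,0,1],[-0.48,0,0,0,0,0,1],[-0.48,0,0,0,0,0,1],[-0.48,0,0,0,0,0,1],[-0.48,0,0,0,0,0,1],[-0.48,0,0,0,0,0,1]]

```text
time_s: 23.2
position: [0.6857, -0.1112, 0.0705]
tcp_rot: [[-1.0, 0.001, -0.0], [0.001, 1.0, 0.0], [0.0, 0.0, -1.0]]
force: [0.3, 0.2, -0.6]
opening: 0.454
grasp_force: 30.0
```

Call:
carry_out:
  deltas:
    - [[-0.01,0.006,0,0,0,0,1],[-0.01,0.006,0.08,0,0,0,1],[-0.01,0.006,0.16,0,0,0,1],[-0.01,0.006,0.2,0,0,0,1],[-0.01,0.006,0.24,0,0,0,1],[-0.01,0.006,0.27,0,0,0,1],[-0.01,0.006,0.3,0,0,0,1],[-0.01,0.006,0.3,0,0,0,1],[-0.01,0.006,0.3,0,0,0,1],[-0.01,0.006,0.3,0,0,0,1]]

```text
time_s: 24.03
position: [0.6878, -0.1102, 0.0256]
tcp_rot: [[-1.0, 0.0, 0.0], [0.0, 1.0, -0.0], [-0.0, -0.0, -1.0]]
force: [-0.4, 0.7, 3.1]
opening: 0.453
grasp_force: 30.0
```

Call:
carry_out:
  deltas:
    - [[0,0,0,0,0,0,-0.15],[0,0,0,0,0,0,-0.15],[0,0,0,0,0,0,-0.15],[0,0,0,0,0,0,-0.15],[0,0,-0.1,0,0,0,-0.15],[0,0,-0.2,0,0,0,-0.15],[-0.2,0.2,-0.4,0,0,0,-0.15],[-0.4,0.4,-0.4,0,0,0,-0.15],[-0.4,0.6,-0.4,0,0,0,-0.15],[-0.4,0.6,-0.4,0,0,0,-0.15]]

```text
time_s: 24.87
position: [0.7512, -0.0129, 0.0892]
tcp_rot: [[-1.0, -0.005, 0.007], [-0.005, 1.0, 0.003], [-0.007, 0.003, -1.0]]
force: [-1.6, 0.7, 0.0]
opening: 0.577
grasp_force: 0.0
```

Call:
carry_out:
  deltas:
    - [[0,0.1,-0.1,0,0,0,-0.15],[0,0.1,-0.1,0,0,0,-0.15],[0,0.1,-0.1,0,0,0,-0.15],[0,0.1,-0.1,0,0,0,-0.15],[0,0.1,-0.1,0,0,0,-0.15],[0,0.1,-0.1,0,0,0,-0.15],[0,0.1,-0.1,0,0,0,-0.15],[0,0.1,-0.1,0,0,0,-0.15],[0,0.1,-0.1,0,0,0,-0.15],[0,0.1,-0.1,0,0,0,-0.15]]

```text
time_s: 25.7
position: [0.7477, -0.0054, 0.1001]
tcp_rot: [[-1.0, 0.001, -0.0], [0.001, 1.0, 0.0], [0.0, 0.0, -1.0]]
force: [0.2, 0.1, -0.3]
opening: 0.576
grasp_force: 0.0
```

```bash
python3 m.py .026; python3 - <<'E'
from h import *
im=np.load('last.npy');cv2.imwrite('pics/w6.png',cv2.resize(im[60:240,60:460,::-1],None,fx=2,fy=2,interpolation=cv2.INTER_CUBIC))
E
```

```text
tcp [ 0.7477 -0.0054  0.1001] 25.7 [-1.     0.001 -0.   ]
[130.2 133.8] P [ 0.6872 -0.1106] diam mm 45.1 shift [ 0.403 -0.701] 
[207.6 120.7] P [ 0.6768 -0.0427] diam mm 42.1 shift [ 0.472 -0.249] 
[292.4 110.6] P [0.6687 0.0291] diam mm 42.8 shift [0.527 0.23 ] 
[374.5  98.5] P [0.6581 0.0983] diam mm 47.2 shift [0.598 0.691]
```

View pics/w6.png

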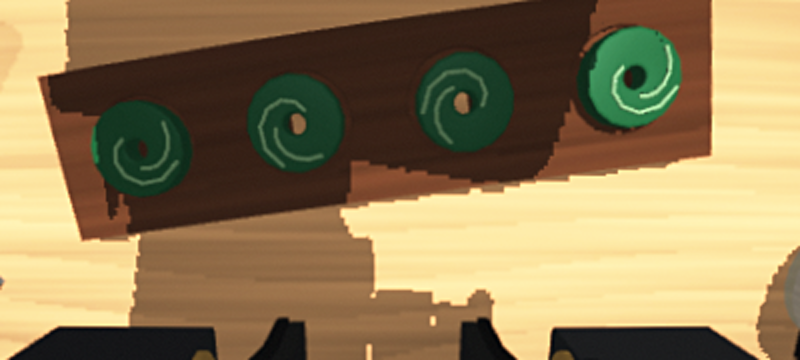

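All four strikers sit in their pockets, at crop pixels (141,148), (295,122), (463,101) and (630,77), with the holes open. Now the pins.

Call:
carry_out:
  deltas:
    - [[0.25,0.2,-0.2,0,0,0,-0.15],[0.5,0.4,-0.35,0,0,0,-0.15],[0.75,0.6,-0.35,0,0,0,-0.15],[0.97,0.8,-0.35,0,0,0,-0.15],[0.97,0.97,-0.35,0,0,0,-0.15],[0.97,0.97,-0.35,0,0,0,-0.15],[0.97,0.97,-0.35,0,0,0,-0.15],[0.97,0.97,-0.35,0,0,0,-0.15],[0.97,0.97,-0.35,0,0,0,-0.15],[0.97,0.97,-0.35,0,0,0,-0.15]]

```text
time_s: 26.58
position: [0.6038, 0.1389, 0.1526]
tcp_rot: [[-1.0, 0.002, 0.001], [0.002, 1.0, -0.0], [-0.001, -0.0, -1.0]]
force: [0.5, 0.5, -0.3]
opening: 0.572
grasp_force: 0.0
```

Call:
carry_out:
  deltas:
    - [[0,0.3,0,0,0,0,-0.15],[0,0.6,0,0,0,0,-0.15],[0,0.95,0,0,0,0,-0.15],[0,0.95,0,0,0,0,-0.15],[0,0.95,0,0,0,0,-0.15],[0,0.95,0,0,0,0,-0.15],[0,0.95,0,0,0,0,-0.15],[0,0.95,0,0,0,0,-0.15],[0,0.95,0,0,0,0,-0.15],[0,0.95,0,0,0,0,-0.15]]

```text
time_s: 27.42
position: [0.6028, 0.2814, 0.1529]
tcp_rot: [[-1.0, 0.002, -0.0], [0.002, 1.0, -0.0], [0.0, -0.0, -1.0]]
force: [-0.8, -0.6, -0.9]
opening: 0.574
grasp_force: 0.0
```

```bash
python3 - <<'E'
from h import *
st=telemetry.read_state();print(np.round(st['position'],4))
im=save('wrist','w7.png',crop=(130,20,390,220),scale=3);np.save('w7.npy',im)
print(proj('wrist',[[.546,.299,.064],[.531,.25,.064],[.499,.315,.064],[.485,.266,.064]],st).round(1).tolist())
E
```

```text
[0.6028 0.2814 0.1529]
[[270.6, 136.2], [216.4, 119.5], [289.6, 81.8], [233.3, 64.8]]
```

View pics/w7.png

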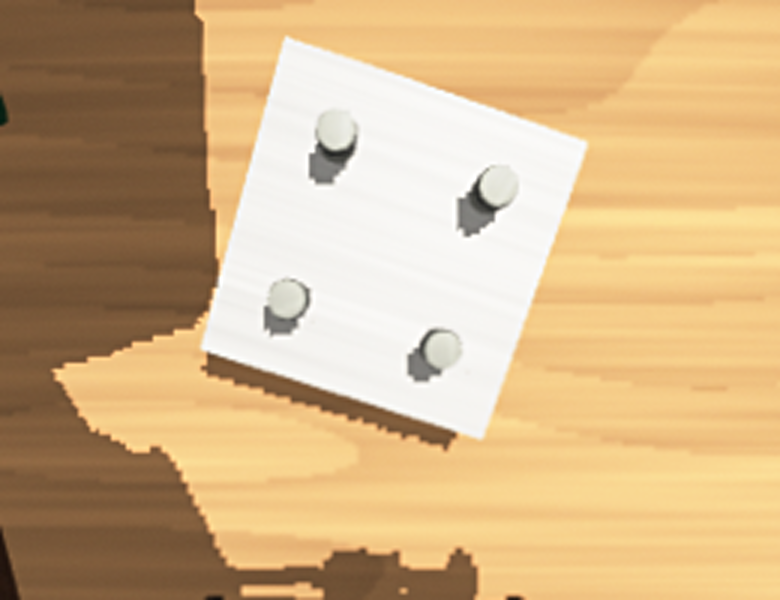

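Pin heads in the crop are at (441,349), (288,299), (497,187) and (336,131).

```bash
python3 - <<'E'
from h import *
st=telemetry.read_state();f=lambda a:np.array(a)/3+[130,20]
p=onplane('wrist',f([[441,349],[288,299],[497,187],[336,131]]),.064,st);print(p.round(4).tolist(),p.mean(0),np.linalg.norm(p[[0,1,3,2]]-p[[1,3,2,0]],axis=1))
q=onplane('wrist',f([[286,37],[587,142],[483,439],[202,350]]),.04,st);c=q.mean(0)[:2];print('rack',c,np.linalg.norm(np.diff(q,axis=0),axis=1))
u=(q[1]-q[0])+(q[2]-q[3]);a=np.arctan2(u[1],u[0]);print(np.degrees(a))
R=np.array([[np.cos(a),-np.sin(a)],[np.sin(a),np.cos(a)]])
for s in [(25,25),(-25,25),(25,-25),(-25,-25)]:print((c+R@np.array(s)*1e-3).round(4))
E
```

```text
[[0.546, 0.3051, 0.064], [0.5311, 0.2589, 0.064], [0.4993, 0.3206, 0.064], [0.484, 0.2738, 0.064]] [0.51514005 0.28957437 0.064     ] [0.04860424 0.04937484 0.04925142 0.04919998]
rack [0.51504241 0.29007788] [0.09943955 0.1000136  0.09974175]
72.22459128034117
[0.4989 0.3215]
[0.4836 0.2739]
[0.5465 0.3063]
[0.5312 0.2586]
```

Call:
carry_out:
  deltas:
    - [[0.2,0.1,0,0,0,0,0.1],[0.377,0.163,0,0,0,0,0.1],[0.377,0.163,0.1,0,0,0,0.1],[0.377,0.163,0.25,0,0,0,0.1],[0.377,0.163,0.4,0,0,0,0.1],[0.377,0.163,0.5,0,0,0,0.1],[0.377,0.163,0.6,0,0,0,0.1],[0.377,0.163,0.68,0,0,0,0.1],[0.377,0.163,0.71,0,0,0,0.1],[0.377,0.163,0.71,0,0,0,0.1]]

```text
time_s: 28.3
position: [0.5453, 0.3068, 0.0452]
tcp_rot: [[-1.0, 0.001, -0.002], [0.001, 1.0, -0.001], [0.002, -0.001, -1.0]]
force: [-0.0, 0.1, 0.0]
opening: 0.451
grasp_force: 0.0
```

Call:
carry_out:
  deltas:
    - [[0,0,0,0,0,0,1],[0,0,0,0,0,0,1],[0,0,0,0,0,0,1],[0,0,0,0,0,0,1],[0,0,0,0,0,0,1],[0,0,0,0,0,0,1],[0,0,0,0,0,0,1],[0,0,0,0,0,0,1],[0,0,0,0,0,0,1],[0,0,0,0,0,0,1]]

```text
time_s: 29.13
position: [0.5461, 0.3073, 0.0468]
tcp_rot: [[-1.0, 0.0, 0.001], [0.0, 1.0, -0.0], [-0.001, -0.0, -1.0]]
force: [-0.5, -0.9, 5.5]
opening: 0.127
grasp_force: 30.0
```

Call:
carry_out:
  deltas:
    - [[0,0,-0.08,0,0,0,1],[0,0,-0.2,0,0,0,1],[0,0,-0.35,0,0,0,1],[0,0,-0.45,0,0,0,1],[-0.2,-0.2,-0.45,0,0,0,1],[-0.4,-0.4,-0.45,0,0,0,1],[-0.6,-0.6,-0.45,0,0,0,1],[-0.8,-0.8,-0.45,0,0,0,1],[-0.9,-1,-0.45,0,0,0,1],[-0.9,-1,-0.45,0,0,0,1]]

```text
time_s: 29.97
position: [0.6858, 0.1505, 0.1143]
tcp_rot: [[-1.0, 0.006, 0.005], [0.006, 1.0, -0.002], [-0.005, -0.002, -1.0]]
force: [-0.2, 0.9, 0.1]
opening: 0.126
grasp_force: 30.0
```

Call:
carry_out:
  deltas:
    - [[-0.1,-0.2,0.2,0,0,0,1],[-0.2,-0.38,0.2,0,0,0,1],[-0.2,-0.38,0.2,0,0,0,1],[-0.2,-0.38,0.2,0,0,0,1],[-0.2,-0.38,0.2,0,0,0,1],[-0.2,-0.38,0.2,0,0,0,1],[-0.2,-0.38,0.2,0,0,0,1],[-0.2,-0.38,0.2,0,0,0,1],[-0.2,-0.38,0.2,0,0,0,1],[-0.2,-0.38,0.2,0,0,0,1]]

```text
time_s: 30.8
position: [0.7106, 0.101, 0.0841]
tcp_rot: [[-1.0, -0.001, 0.0], [-0.001, 1.0, 0.0], [-0.0, 0.0, -1.0]]
force: [-0.2, -0.6, -0.1]
opening: 0.126
grasp_force: 30.0
```

```bash
python3 m.py .026; python3 - <<'E'
from h import *
im=np.load('last.npy');cv2.imwrite('pics/w8.png',cv2.resize(im[100:260,180:320,::-1],None,fx=3.7,fy=3.7,interpolation=cv2.INTER_CUBIC))
st=telemetry.read_state();p=np.array(st['position']);R=np.array(st['tcp_rot']);print('tip px',proj('wrist',[p+[0,0,-.034],p+[0,0,-.006],p],st).round(1).tolist())
E
```

```text
tcp [0.7106 0.101  0.0841] 30.8 [-1.    -0.001  0.   ]
[ 13.8 179.5] P [ 0.6869 -0.1075] diam mm 47.4 shift [ 0.159 -1.39 ] CUT
[ 82. 167.] P [ 0.6764 -0.042 ] diam mm 47.2 shift [ 0.229 -0.953] 
[163. 157.] P [0.6685 0.0283] diam mm 43.3 shift [ 0.281 -0.485] 
[247.9 144.1] P [0.6582 0.098 ] diam mm 41.3 shift [ 0.349 -0.019] 
tip px [[251.5, 215.6], [251.6, 230.1], [251.6, 233.7]]
```

View pics/w8.png

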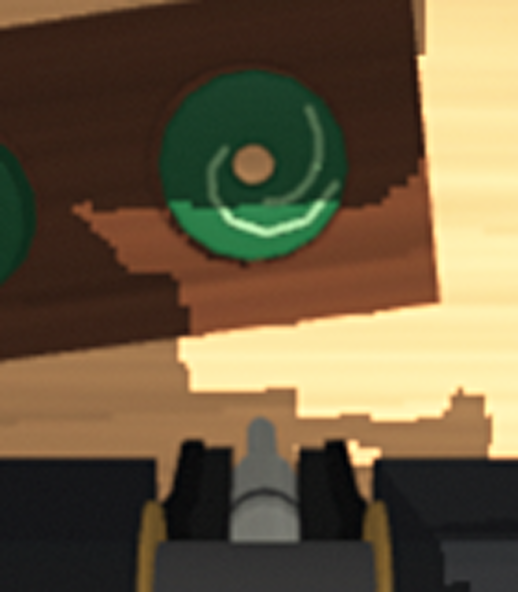

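```bash
python3 - <<'E'
from h import *
st=telemetry.read_state();p=np.array(st['position'])
P=[p+[-.006,0,.018],p+[-.006,0,-.006],p+[-.003,0,-.031],p+[-.002,0,-.033]]
print(((proj('wrist',P,st)-[180,100])*3.7).round(1).tolist())
c=onplane('wrist',[[180+253/3.7,100+164/3.7]],.032,st);c2=onplane('wrist',[[180+253/3.7,100+164/3.7]],.025,st);print('hole',c.round(4),c2.round(4))
E
```

```text
[[265.3, 506.8], [265.0, 450.4], [264.7, 419.1], [264.7, 420.4]]
hole [[0.6579 0.0983 0.032 ]] [[0.6585 0.0983 0.025 ]]
```

Call:
carry_out:
  deltas:
    - [[0.2,-0.015,0,0,0,0,1],[0.349,-0.015,0,0,0,0,1],[0.349,-0.015,0.04,0,0,0,1],[0.349,-0.015,0.08,0,0,0,1],[0.349,-0.015,0.1,0,0,0,1],[0.349,-0.015,0.12,0,0,0,1],[0.349,-0.015,0.14,0,0,0,1],[0.349,-0.015,0.16,0,0,0,1],[0.349,-0.015,0.18,0,0,0,1],[0.349,-0.015,0.2,0,0,0,1]]

```text
time_s: 31.68
position: [0.6587, 0.098, 0.0534]
tcp_rot: [[-1.0, 0.0, 0.0], [0.0, 1.0, -0.0], [-0.0, -0.0, -1.0]]
force: [-1.4, 0.4, -0.6]
opening: 0.128
grasp_force: 30.0
```

Call:
carry_out:
  deltas:
    - [[0,0,0.02,0,0,0,1],[0,0,0.04,0,0,0,1],[0,0,0.06,0,0,0,1],[0,0,0.07,0,0,0,1],[0,0,0.08,0,0,0,1],[0,0,0.09,0,0,0,1],[0,0,0.095,0,0,0,1],[0,0,0.095,0,0,0,1],[0,0,0.095,0,0,0,1],[0,0,0.095,0,0,0,1]]

```text
time_s: 32.52
position: [0.6585, 0.098, 0.0397]
tcp_rot: [[-1.0, 0.0, 0.0], [0.0, 1.0, -0.0], [-0.0, -0.0, -1.0]]
force: [-0.1, -0.6, -0.8]
opening: 0.127
grasp_force: 30.0
```

Call:
carry_out:
  deltas:
    - [[0,0,0,0,0,0,0.1],[0,0,0,0,0,0,0.1],[0,0,0,0,0,0,0.1],[0,0,0,0,0,0,0.1],[0,0,-0.15,0,0,0,0.1],[0,0,-0.3,0,0,0,0.1],[0,0,-0.5,0,0,0,0.1],[0.2,0.25,-0.5,0,0,0,0.1],[0.4,0.5,-0.5,0,0,0,0.1],[0.6,0.7,-0.5,0,0,0,0.1]]

```text
time_s: 33.35
position: [0.5782, 0.194, 0.1156]
tcp_rot: [[-1.0, 0.003, 0.003], [0.003, 1.0, 0.001], [-0.003, 0.001, -1.0]]
force: [-0.3, -0.2, -0.9]
opening: 0.45
grasp_force: 0.0
```

Call:
carry_out:
  deltas:
    - [[0.25,0.37,0,0,0,0,0.1],[0.25,0.37,0,0,0,0,0.1],[0.25,0.37,0,0,0,0,0.1],[0.25,0.37,0,0,0,0,0.1],[0.25,0.37,0,0,0,0,0.1],[0.25,0.37,0,0,0,0,0.1],[0.25,0.37,0,0,0,0,0.1],[0.25,0.37,0,0,0,0,0.1],[0.25,0.37,0,0,0,0,0.1],[0.25,0.37,0,0,0,0,0.1]]

```text
time_s: 34.18
position: [0.5406, 0.2483, 0.1144]
tcp_rot: [[-1.0, 0.002, -0.0], [0.002, 1.0, -0.0], [0.0, -0.0, -1.0]]
force: [0.3, -0.1, -1.0]
opening: 0.447
grasp_force: 0.0
```

```bash
python3 - <<'E'
from h import *
t=save('top','top2.png',crop=(205,130,345,190),scale=5.7)
E
```

```text
(no output)
```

View pics/top2.png

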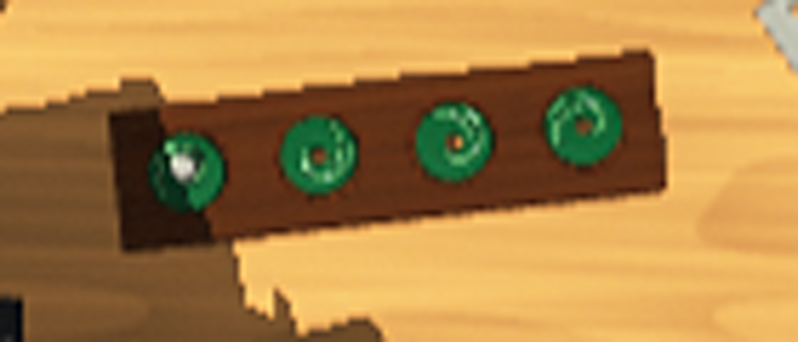

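The pin stands in the pocket 0 striker, at crop pixel (185,162). Next is pin B for pocket 1.

Call:
carry_out:
  deltas:
    - [[0.063,0.07,0,0,0,0,0.1],[0.063,0.07,0,0,0,0,0.1],[0.063,0.07,0.1,0,0,0,0.1],[0.063,0.07,0.2,0,0,0,0.1],[0.063,0.07,0.3,0,0,0,0.1],[0.063,0.07,0.4,0,0,0,0.1],[0.063,0.07,0.45,0,0,0,0.1],[0.063,0.07,0.455,0,0,0,0.1],[0.063,0.07,0.455,0,0,0,0.1],[0.063,0.07,0.455,0,0,0,0.1]]

```text
time_s: 35.07
position: [0.5312, 0.2597, 0.0469]
tcp_rot: [[-1.0, 0.0, 0.001], [0.0, 1.0, 0.0], [-0.001, 0.0, -1.0]]
force: [-0.9, -0.4, 0.3]
opening: 0.455
grasp_force: 0.0
```

Call:
carry_out:
  deltas:
    - [[0,0,0,0,0,0,1],[0,0,0,0,0,0,1],[0,0,0,0,0,0,1],[0,0,0,0,0,0,1],[0,0,0,0,0,0,1],[0,0,0,0,0,0,1],[0,0,0,0,0,0,1],[0,0,0,0,0,0,1],[0,0,0,0,0,0,1],[0,0,0,0,0,0,1]]

```text
time_s: 35.9
position: [0.5309, 0.2593, 0.0465]
tcp_rot: [[-1.0, 0.0, 0.0], [0.0, 1.0, -0.0], [-0.0, -0.0, -1.0]]
force: [-0.3, -0.1, 2.1]
opening: 0.127
grasp_force: 30.0
```

Call:
carry_out:
  deltas:
    - [[0,0,-0.08,0,0,0,1],[0,0,-0.2,0,0,0,1],[0,0,-0.35,0,0,0,1],[0,0,-0.45,0,0,0,1],[-0.2,-0.2,-0.45,0,0,0,1],[-0.4,-0.4,-0.45,0,0,0,1],[-0.6,-0.6,-0.45,0,0,0,1],[-0.8,-0.8,-0.45,0,0,0,1],[-1,-1,-0.45,0,0,0,1],[-1,-1,-0.45,0,0,0,1]]

```text
time_s: 36.73
position: [0.6873, 0.1029, 0.115]
tcp_rot: [[-1.0, 0.006, 0.009], [0.006, 1.0, -0.003], [-0.009, -0.003, -1.0]]
force: [0.8, -0.1, 0.4]
opening: 0.125
grasp_force: 30.0
```

Call:
carry_out:
  deltas:
    - [[-0.2,-0.2,0,0,0,0,1],[-0.25,-0.4,0.1,0,0,0,1],[-0.25,-0.53,0.1,0,0,0,1],[-0.25,-0.53,0.1,0,0,0,1],[-0.25,-0.53,0.1,0,0,0,1],[-0.25,-0.53,0.1,0,0,0,1],[-0.25,-0.53,0.1,0,0,0,1],[-0.25,-0.53,0.1,0,0,0,1],[-0.25,-0.53,0.1,0,0,0,1],[-0.25,-0.53,0.1,0,0,0,1]]

```text
time_s: 37.57
position: [0.7181, 0.0308, 0.0991]
tcp_rot: [[-1.0, -0.001, 0.0], [-0.001, 1.0, 0.0], [-0.0, 0.0, -1.0]]
force: [0.1, -0.1, -0.6]
opening: 0.127
grasp_force: 30.0
```

```bash
cat > hole.py <<'E'
from h import *
import sys
st=telemetry.read_state();p=np.array(st['position']);print('tcp',p.round(4),'open',st['opening'],st['time_s'])
im=capture('wrist');np.save('last.npy',im);g=cv2.cvtColor(im,cv2.COLOR_RGB2HSV)
gm=cv2.inRange(g,(55,90,15),(95,255,255))
for c in greens(im,250):
    (u,v),r=cv2.minEnclosingCircle(c);
    if abs(u-251)>45 or v>200: continue
    m=np.zeros_like(gm);cv2.circle(m,(round(u),round(v)),int(r*.4),255,-1);m[gm>0]=0
    n,l,s,ce=cv2.connectedComponentsWithStats(m);k=1+s[1:,4].argmax() if n>1 else 0
    P=onplane('wrist',[[u,v]],.026,st)[0];H=onplane('wrist',[ce[k]],.029,st)[0]
    print('disc',P[:2].round(4),'hole',H[:2].round(4),s[k,2:5],'shift disc',((P-p)[:2]/.15*[-1,1]).round(3),'hole',((H-p)[:2]/.15*[-1,1]).round(3),'z to .054:',((p[2]-.054)/.15).round(3))
# held pin tip: grey pixels above finger gap
sub=g[195:232,235:268];t=((sub[...,1]<60)&(sub[...,2]>70)).astype(np.uint8)
n,l,s,ce=cv2.connectedComponentsWithStats(t)
if n>1:
    k=1+s[1:,4].argmax();rows=np.where((l==k).any(1))[0]
    for rr in (rows[0],rows[0]+2,rows[0]+5):
        x=np.where(l[rr]==k)[0];print('tip row',195+rr,'cols',235+x.min(),235+x.max()) if len(x) else 0
print('pred tip front',proj('wrist',[p+[-.003,0,-.031]],st).round(1))
E
python3 hole.py
```

```text
tcp [0.7181 0.0308 0.0991] open 0.12656399705886023 37.5667
disc [0.6691 0.0282] hole [0.6684 0.0284] [12 11 95] shift disc [ 0.327 -0.017] hole [ 0.331 -0.016] z to .054: 0.301
tip row 213 cols 250 250
tip row 215 cols 248 253
tip row 218 cols 248 254
pred tip front [[251.5 213.3]]
```

Call:
carry_out:
  deltas:
    - [[0.2,-0.012,0,0,0,0,1],[0.33,-0.012,0.05,0,0,0,1],[0.33,-0.012,0.1,0,0,0,1],[0.33,-0.012,0.15,0,0,0,1],[0.33,-0.012,0.18,0,0,0,1],[0.33,-0.012,0.21,0,0,0,1],[0.33,-0.012,0.24,0,0,0,1],[0.33,-0.012,0.27,0,0,0,1],[0.33,-0.012,0.3,0,0,0,1],[0.33,-0.012,0.3,0,0,0,1]]

```text
time_s: 38.45
position: [0.6682, 0.028, 0.0526]
tcp_rot: [[-1.0, 0.0, -0.002], [0.0, 1.0, 0.0], [0.002, 0.0, -1.0]]
force: [-0.4, 0.1, -0.5]
opening: 0.125
grasp_force: 30.0
```

Call:
carry_out:
  deltas:
    - [[0,0,0.02,0,0,0,1],[0,0,0.04,0,0,0,1],[0,0,0.06,0,0,0,1],[0,0,0.07,0,0,0,1],[0,0,0.08,0,0,0,1],[0,0,0.09,0,0,0,1],[0,0,0.095,0,0,0,1],[0,0,0.095,0,0,0,1],[0,0,0.095,0,0,0,1],[0,0,0.095,0,0,0,1]]

```text
time_s: 39.28
position: [0.6688, 0.028, 0.0397]
tcp_rot: [[-1.0, 0.0, 0.0], [0.0, 1.0, -0.0], [-0.0, -0.0, -1.0]]
force: [0.2, 0.0, -0.5]
opening: 0.127
grasp_force: 30.0
```

Call:
carry_out:
  deltas:
    - [[0,0,0,0,0,0,0.1],[0,0,0,0,0,0,0.1],[0,0,0,0,0,0,0.1],[0,0,0,0,0,0,0.1],[0,0,-0.15,0,0,0,0.1],[0,0,-0.3,0,0,0,0.1],[0,0,-0.5,0,0,0,0.1],[0.2,0.25,-0.5,0,0,0,0.1],[0.4,0.5,-0.5,0,0,0,0.1],[0.6,0.7,-0.5,0,0,0,0.1]]

```text
time_s: 40.12
position: [0.5883, 0.1239, 0.1156]
tcp_rot: [[-1.0, 0.003, 0.003], [0.003, 1.0, 0.0], [-0.003, 0.0, -1.0]]
force: [0.5, 1.1, -0.3]
opening: 0.448
grasp_force: 0.0
```

Call:
carry_out:
  deltas:
    - [[0.2,0.25,0,0,0,0,0.1],[0.35,0.5,0,0,0,0,0.1],[0.5,0.75,0,0,0,0,0.1],[0.5,1,0,0,0,0,0.1],[0.5,1,0,0,0,0,0.1],[0.5,1,0,0,0,0,0.1],[0.5,1,0,0,0,0,0.1],[0.5,1,0,0,0,0,0.1],[0.5,1,0,0,0,0,0.1],[0.5,1,0,0,0,0,0.1]]

```text
time_s: 40.95
position: [0.5136, 0.2719, 0.1145]
tcp_rot: [[-1.0, 0.003, -0.0], [0.003, 1.0, -0.0], [0.0, -0.0, -1.0]]
force: [-0.6, 0.1, -0.2]
opening: 0.449
grasp_force: 0.0
```

Call:
carry_out:
  deltas:
    - [[0,0.2,0,0,0,0,0.1],[0,0.2,0,0,0,0,0.1],[0,0.2,0,0,0,0,0.1],[0,0.2,0,0,0,0,0.1],[0,0.2,0,0,0,0,0.1],[0,0.2,0,0,0,0,0.1],[0,0.2,0,0,0,0,0.1],[0,0.2,0,0,0,0,0.1],[0,0.2,0,0,0,0,0.1],[0,0.2,0,0,0,0,0.1]]

```text
time_s: 41.78
position: [0.5131, 0.3032, 0.1146]
tcp_rot: [[-1.0, 0.001, 0.0], [0.001, 1.0, 0.0], [-0.0, 0.0, -1.0]]
force: [-1.1, -0.3, 0.0]
opening: 0.449
grasp_force: 0.0
```

Call:
carry_out:
  deltas:
    - [[0.093,0.118,0,0,0,0,0.1],[0.093,0.118,0,0,0,0,0.1],[0.093,0.118,0.1,0,0,0,0.1],[0.093,0.118,0.2,0,0,0,0.1],[0.093,0.118,0.3,0,0,0,0.1],[0.093,0.118,0.4,0,0,0,0.1],[0.093,0.118,0.45,0,0,0,0.1],[0.093,0.118,0.455,0,0,0,0.1],[0.093,0.118,0.455,0,0,0,0.1],[0.093,0.118,0.455,0,0,0,0.1]]

```text
time_s: 42.62
position: [0.4997, 0.3212, 0.0469]
tcp_rot: [[-1.0, 0.0, 0.001], [0.0, 1.0, 0.0], [-0.001, 0.0, -1.0]]
force: [-0.6, 0.2, 0.4]
opening: 0.444
grasp_force: 0.0
```

Call:
carry_out:
  deltas:
    - [[0,0,0,0,0,0,1],[0,0,0,0,0,0,1],[0,0,0,0,0,0,1],[0,0,0,0,0,0,1],[0,0,0,0,0,0,1],[0,0,0,0,0,0,1],[0,0,0,0,0,0,1],[0,0,0,0,0,0,1],[0,0,0,0,0,0,1],[0,0,0,0,0,0,1]]

```text
time_s: 43.45
position: [0.4992, 0.3211, 0.0465]
tcp_rot: [[-1.0, 0.001, 0.0], [0.001, 1.0, 0.0], [-0.0, 0.0, -1.0]]
force: [-0.4, 0.7, 2.9]
opening: 0.127
grasp_force: 30.0
```

Call:
carry_out:
  deltas:
    - [[0,0,-0.08,0,0,0,1],[0,0,-0.2,0,0,0,1],[0,0,-0.35,0,0,0,1],[0,0,-0.45,0,0,0,1],[-0.2,-0.2,-0.47,0,0,0,1],[-0.4,-0.4,-0.47,0,0,0,1],[-0.6,-0.6,-0.47,0,0,0,1],[-0.8,-0.8,-0.47,0,0,0,1],[-0.9,-1,-0.47,0,0,0,1],[-0.9,-1,-0.47,0,0,0,1]]

```text
time_s: 44.28
position: [0.6393, 0.1644, 0.1177]
tcp_rot: [[-1.0, 0.006, 0.006], [0.006, 1.0, -0.003], [-0.006, -0.003, -1.0]]
force: [-0.4, 1.0, -0.2]
opening: 0.123
grasp_force: 30.0
```

Call:
carry_out:
  deltas:
    - [[-0.15,-0.25,0,0,0,0,1],[-0.3,-0.5,0,0,0,0,1],[-0.45,-0.75,0,0,0,0,1],[-0.6,-1,0,0,0,0,1],[-0.6,-1,0,0,0,0,1],[-0.6,-1,0,0,0,0,1],[-0.6,-1,0,0,0,0,1],[-0.6,-1,0,0,0,0,1],[-0.6,-1,0,0,0,0,1],[-0.6,-1,0,0,0,0,1]]

```text
time_s: 45.12
position: [0.723, 0.0231, 0.1169]
tcp_rot: [[-1.0, -0.002, -0.001], [-0.002, 1.0, 0.0], [0.001, 0.0, -1.0]]
force: [-0.1, 1.5, 0.4]
opening: 0.123
grasp_force: 30.0
```

Call:
carry_out:
  deltas:
    - [[0,-0.2,0,0,0,0,1],[0,-0.41,0.1,0,0,0,1],[0,-0.41,0.1,0,0,0,1],[0,-0.41,0.1,0,0,0,1],[0,-0.41,0.1,0,0,0,1],[0,-0.41,0.1,0,0,0,1],[0,-0.41,0.1,0,0,0,1],[0,-0.41,0.1,0,0,0,1],[0,-0.41,0.1,0,0,0,1],[0,-0.41,0.1,0,0,0,1]]

```text
time_s: 45.95
position: [0.724, -0.0399, 0.102]
tcp_rot: [[-1.0, -0.0, 0.0], [-0.0, 1.0, -0.0], [-0.0, -0.0, -1.0]]
force: [0.9, 0.4, 0.0]
opening: 0.125
grasp_force: 30.0
```

```bash
python3 hole.py
```

```text
tcp [ 0.724  -0.0399  0.102 ] open 0.12475485163956061 45.95
disc [ 0.6775 -0.0426] hole [ 0.6769 -0.0426] [12 10 91] shift disc [ 0.31  -0.018] hole [ 0.314 -0.018] z to .054: 0.32
tip row 213 cols 249 253
tip row 215 cols 248 254
tip row 218 cols 248 254
pred tip front [[251.5 213.3]]
```

Call:
carry_out:
  deltas:
    - [[0.2,-0.017,0,0,0,0,1],[0.312,-0.017,0.05,0,0,0,1],[0.312,-0.017,0.1,0,0,0,1],[0.312,-0.017,0.15,0,0,0,1],[0.312,-0.017,0.19,0,0,0,1],[0.312,-0.017,0.22,0,0,0,1],[0.312,-0.017,0.25,0,0,0,1],[0.312,-0.017,0.28,0,0,0,1],[0.312,-0.017,0.32,0,0,0,1],[0.312,-0.017,0.32,0,0,0,1]]

```text
time_s: 46.83
position: [0.6766, -0.0429, 0.0523]
tcp_rot: [[-1.0, 0.0, -0.002], [0.0, 1.0, 0.0], [0.002, 0.0, -1.0]]
force: [-0.4, 0.4, -0.3]
opening: 0.128
grasp_force: 30.0
```

Call:
carry_out:
  deltas:
    - [[0,0,0.02,0,0,0,1],[0,0,0.04,0,0,0,1],[0,0,0.06,0,0,0,1],[0,0,0.07,0,0,0,1],[0,0,0.08,0,0,0,1],[0,0,0.09,0,0,0,1],[0,0,0.095,0,0,0,1],[0,0,0.095,0,0,0,1],[0,0,0.095,0,0,0,1],[0,0,0.095,0,0,0,1]]

```text
time_s: 47.67
position: [0.6772, -0.0431, 0.0397]
tcp_rot: [[-1.0, 0.0, 0.0], [0.0, 1.0, -0.0], [-0.0, -0.0, -1.0]]
force: [0.1, 0.0, -0.0]
opening: 0.122
grasp_force: 30.0
```

Call:
carry_out:
  deltas:
    - [[0,0,0,0,0,0,0.1],[0,0,0,0,0,0,0.1],[0,0,0,0,0,0,0.1],[0,0,0,0,0,0,0.1],[0,0,-0.15,0,0,0,0.1],[0,0,-0.3,0,0,0,0.1],[0,0,-0.5,0,0,0,0.1],[0.2,0.25,-0.5,0,0,0,0.1],[0.4,0.5,-0.5,0,0,0,0.1],[0.6,0.7,-0.5,0,0,0,0.1]]

```text
time_s: 48.5
position: [0.5967, 0.0528, 0.1155]
tcp_rot: [[-1.0, 0.002, 0.003], [0.002, 1.0, 0.0], [-0.003, 0.0, -1.0]]
force: [-0.3, 0.7, -0.0]
opening: 0.448
grasp_force: 0.0
```

Call:
carry_out:
  deltas:
    - [[0.2,0.25,0,0,0,0,0.1],[0.4,0.5,0,0,0,0,0.1],[0.6,0.75,0,0,0,0,0.1],[0.65,1,0,0,0,0,0.1],[0.65,1,0,0,0,0,0.1],[0.65,1,0,0,0,0,0.1],[0.65,1,0,0,0,0,0.1],[0.65,1,0,0,0,0,0.1],[0.65,1,0,0,0,0,0.1],[0.65,1,0,0,0,0,0.1]]

```text
time_s: 49.33
position: [0.4998, 0.2011, 0.1145]
tcp_rot: [[-1.0, 0.003, 0.0], [0.003, 1.0, -0.0], [-0.0, -0.0, -1.0]]
force: [-0.8, 0.2, -0.2]
opening: 0.448
grasp_force: 0.0
```

Call:
carry_out:
  deltas:
    - [[0,0.2,0,0,0,0,0.1],[0,0.4,0,0,0,0,0.1],[0,0.4,0,0,0,0,0.1],[0,0.4,0,0,0,0,0.1],[0,0.4,0,0,0,0,0.1],[0,0.4,0,0,0,0,0.1],[0,0.4,0,0,0,0,0.1],[0,0.4,0,0,0,0,0.1],[0,0.4,0,0,0,0,0.1],[0,0.4,0,0,0,0,0.1]]

```text
time_s: 50.17
position: [0.4991, 0.2619, 0.1146]
tcp_rot: [[-1.0, 0.001, 0.0], [0.001, 1.0, -0.0], [-0.0, -0.0, -1.0]]
force: [-0.9, -0.9, 0.8]
opening: 0.45
grasp_force: 0.0
```

Call:
carry_out:
  deltas:
    - [[0.102,0.08,0,0,0,0,0.1],[0.102,0.08,0,0,0,0,0.1],[0.102,0.08,0.1,0,0,0,0.1],[0.102,0.08,0.2,0,0,0,0.1],[0.102,0.08,0.3,0,0,0,0.1],[0.102,0.08,0.4,0,0,0,0.1],[0.102,0.08,0.45,0,0,0,0.1],[0.102,0.08,0.455,0,0,0,0.1],[0.102,0.08,0.455,0,0,0,0.1],[0.102,0.08,0.455,0,0,0,0.1]]

```text
time_s: 51.0
position: [0.4843, 0.2744, 0.0469]
tcp_rot: [[-1.0, 0.0, 0.001], [0.0, 1.0, 0.0], [-0.001, 0.0, -1.0]]
force: [0.2, -0.0, 0.8]
opening: 0.45
grasp_force: 0.0
```

Call:
carry_out:
  deltas:
    - [[0,0,0,0,0,0,1],[0,0,0,0,0,0,1],[0,0,0,0,0,0,1],[0,0,0,0,0,0,1],[0,0,0,0,0,0,1],[0,0,0,0,0,0,1],[0,0,0,0,0,0,1],[0,0,0,0,0,0,1],[0,0,0,0,0,0,1],[0,0,0,0,0,0,1]]

```text
time_s: 51.83
position: [0.4838, 0.2743, 0.0465]
tcp_rot: [[-1.0, 0.0, 0.0], [0.0, 1.0, 0.0], [-0.0, 0.0, -1.0]]
force: [-0.6, -1.0, 2.8]
opening: 0.125
grasp_force: 30.0
```

Call:
carry_out:
  deltas:
    - [[0,0,-0.08,0,0,0,1],[0,0,-0.2,0,0,0,1],[0,0,-0.35,0,0,0,1],[0,0,-0.45,0,0,0,1],[-0.2,-0.2,-0.47,0,0,0,1],[-0.4,-0.4,-0.47,0,0,0,1],[-0.6,-0.6,-0.47,0,0,0,1],[-0.8,-0.8,-0.47,0,0,0,1],[-0.8,-1,-0.47,0,0,0,1],[-0.8,-1,-0.47,0,0,0,1]]

```text
time_s: 52.67
position: [0.6062, 0.1182, 0.1164]
tcp_rot: [[-1.0, 0.006, 0.001], [0.006, 1.0, -0.003], [-0.001, -0.003, -1.0]]
force: [-0.7, -0.8, -0.4]
opening: 0.131
grasp_force: 30.0
```

Call:
carry_out:
  deltas:
    - [[-0.2,-0.25,0,0,0,0,1],[-0.4,-0.5,0,0,0,0,1],[-0.6,-0.75,0,0,0,0,1],[-0.86,-1,0,0,0,0,1],[-0.86,-1,0,0,0,0,1],[-0.86,-1,0,0,0,0,1],[-0.86,-1,0,0,0,0,1],[-0.86,-1,0,0,0,0,1],[-0.86,-1,0,0,0,0,1],[-0.86,-1,0,0,0,0,1]]

```text
time_s: 53.5
position: [0.7313, -0.024, 0.1166]
tcp_rot: [[-1.0, -0.001, -0.002], [-0.001, 1.0, 0.001], [0.002, 0.001, -1.0]]
force: [-0.3, 0.0, 0.2]
opening: 0.125
grasp_force: 30.0
```

Call:
carry_out:
  deltas:
    - [[0,-0.2,0,0,0,0,1],[0,-0.4,0,0,0,0,1],[0,-0.55,0.1,0,0,0,1],[0,-0.55,0.1,0,0,0,1],[0,-0.55,0.1,0,0,0,1],[0,-0.55,0.1,0,0,0,1],[0,-0.55,0.1,0,0,0,1],[0,-0.55,0.1,0,0,0,1],[0,-0.55,0.1,0,0,0,1],[0,-0.55,0.1,0,0,0,1]]

```text
time_s: 54.33
position: [0.7328, -0.1073, 0.1022]
tcp_rot: [[-1.0, -0.001, 0.001], [-0.001, 1.0, -0.0], [-0.001, -0.0, -1.0]]
force: [-0.2, -0.4, -0.4]
opening: 0.124
grasp_force: 30.0
```

```bash
python3 hole.py
```

```text
tcp [ 0.7328 -0.1073  0.1022] open 0.12446029324187352 54.3333
disc [ 0.6875 -0.1103] hole [ 0.6868 -0.1105] [11  9 85] shift disc [ 0.302 -0.02 ] hole [ 0.306 -0.021] z to .054: 0.322
tip row 213 cols 249 253
tip row 215 cols 248 254
tip row 218 cols 248 254
pred tip front [[251.5 213.3]]
```

Call:
carry_out:
  deltas:
    - [[0.2,-0.016,0,0,0,0,1],[0.304,-0.016,0.05,0,0,0,1],[0.304,-0.016,0.1,0,0,0,1],[0.304,-0.016,0.15,0,0,0,1],[0.304,-0.016,0.19,0,0,0,1],[0.304,-0.016,0.22,0,0,0,1],[0.304,-0.016,0.25,0,0,0,1],[0.304,-0.016,0.28,0,0,0,1],[0.304,-0.016,0.32,0,0,0,1],[0.304,-0.016,0.32,0,0,0,1]]

```text
time_s: 55.22
position: [0.6864, -0.1104, 0.0522]
tcp_rot: [[-1.0, 0.0, -0.002], [0.0, 1.0, 0.001], [0.002, 0.001, -1.0]]
force: [-0.0, -0.2, -0.5]
opening: 0.126
grasp_force: 30.0
```

Call:
carry_out:
  deltas:
    - [[0,0,0.02,0,0,0,1],[0,0,0.04,0,0,0,1],[0,0,0.06,0,0,0,1],[0,0,0.07,0,0,0,1],[0,0,0.08,0,0,0,1],[0,0,0.09,0,0,0,1],[0,0,0.095,0,0,0,1],[0,0,0.095,0,0,0,1],[0,0,0.095,0,0,0,1],[0,0,0.095,0,0,0,1]]

```text
time_s: 56.05
position: [0.687, -0.1107, 0.0397]
tcp_rot: [[-1.0, 0.0, 0.0], [0.0, 1.0, -0.0], [-0.0, -0.0, -1.0]]
force: [0.1, -0.0, -0.5]
opening: 0.126
grasp_force: 30.0
```

Call:
carry_out:
  deltas:
    - [[0,0,0,0,0,0,0.1],[0,0,0,0,0,0,0.1],[0,0,0,0,0,0,0.1],[0,0,0,0,0,0,0.1],[0,0,-0.15,0,0,0,0.1],[0,0,-0.3,0,0,0,0.1],[0,0,-0.5,0,0,0,0.1],[0.2,0.2,-0.5,0,0,0,0.1],[0.4,0.4,-0.5,0,0,0,0.1],[0.5,0.6,-0.5,0,0,0,0.1]]

```text
time_s: 56.88
position: [0.6089, -0.0202, 0.1151]
tcp_rot: [[-1.0, 0.002, -0.002], [0.002, 1.0, 0.0], [0.002, 0.0, -1.0]]
force: [-0.1, 1.3, -0.5]
opening: 0.448
grasp_force: 0.0
```

Call:
carry_out:
  deltas:
    - [[0.2,0,0,0,0,0,-0.4],[0.4,0,0,0,0,0,-0.4],[0.6,0,0,0,0,0,-0.4],[0.75,0,0,0,0,0,-0.4],[0.75,0,0,0,0,0,-0.4],[0.75,0,0,0,0,0,-0.4],[0.75,0,0,0,0,0,-0.4],[0.75,0,0,0,0,0,-0.4],[0.75,0,0,0,0,0,-0.4],[0.75,0,0,0,0,0,-0.4]]

```text
time_s: 57.72
position: [0.5006, -0.0208, 0.1145]
tcp_rot: [[-1.0, 0.0, 0.001], [0.0, 1.0, -0.0], [-0.001, -0.0, -1.0]]
force: [-0.9, 0.7, -0.4]
opening: 0.704
grasp_force: 0.0
```

```bash
cat > blank.py <<'E'
from h import *
st=telemetry.read_state();p=np.array(st['position']);print('tcp',p.round(4),st['time_s'])
im=capture('wrist');np.save('last.npy',im)
for c in greens(im,250):
    (u,v),r=cv2.minEnclosingCircle(c);P=onplane('wrist',[[u,v]],.009,st)[0]
    a=cv2.approxPolyDP(cv2.convexHull(c),1.5,True)[:,0].astype(float)
    Q=onplane('wrist',a,.014,st)[:,:2];d=np.roll(Q,-1,0)-Q;L=np.hypot(*d.T);k=L.argmax();k2=np.sort(L)[-2]
    print(np.round([u,v,r],1),'P',P[:2].round(4),'edge %.4f (next %.4f) ang %.1f'%(L[k],k2,np.degrees(np.arctan2(d[k,1],d[k,0]))),'mid',(Q[k]+d[k]/2).round(4),'shift',((P-p)[:2]/.15*[-1,1]).round(3))
E
python3 blank.py
```

```text
tcp [ 0.5006 -0.0208  0.1145] 57.7167
[400.8 157.4  22.5] P [0.4651 0.1301] edge 0.0335 (next 0.0144) ang -64.5 mid [0.4739 0.1346] shift [0.237 1.007]
[258.5 111.   21.5] P [ 0.4212 -0.0141] edge 0.0336 (next 0.0151) ang -142.1 mid [ 0.4274 -0.022 ] shift [0.529 0.045]
```

Call:
carry_out:
  deltas:
    - [[0.2,0.045,0,0,0,0.018,-0.4],[0.4,0.045,0,0,0,0.036,-0.4],[0.53,0.045,0,0,0,0.054,-0.4],[0.53,0.045,0,0,0,0.072,-0.4],[0.53,0.045,0,0,0,0.09,-0.4],[0.53,0.045,0,0,0,0.108,-0.4],[0.53,0.045,0,0,0,0.126,-0.4],[0.53,0.045,0,0,0,0.1447,-0.4],[0.53,0.045,0,0,0,0.1447,-0.4],[0.53,0.045,0,0,0,0.1447,-0.4]]

```text
time_s: 58.6
position: [0.4203, -0.0139, 0.1145]
tcp_rot: [[-0.616, 0.787, 0.0], [0.787, 0.616, -0.0], [-0.0, 0.0, -1.0]]
force: [-0.9, 1.0, -0.7]
opening: 0.7
grasp_force: 0.0
```

Call:
carry_out:
  deltas:
    - [[0,0,0.2,0,0,0,-0.4],[0,0,0.4,0,0,0,-0.4],[0,0,0.6,0,0,0,-0.4],[0,0,0.68,0,0,0,-0.4],[0,0,0.715,0,0,0,-0.4],[0,0,0.715,0,0,0,-0.4],[0,0,0.715,0,0,0,1],[0,0,0.715,0,0,0,1],[0,0,0.715,0,0,0,1],[0,0,0.715,0,0,0,1]]

```text
time_s: 59.43
position: [0.4206, -0.014, 0.0082]
tcp_rot: [[-0.614, 0.789, 0.002], [0.789, 0.614, -0.001], [-0.002, 0.001, -1.0]]
force: [0.2, -0.2, -1.0]
opening: 0.482
grasp_force: 0.0
```

Call:
carry_out:
  deltas:
    - [[0,0,0,0,0,0,1],[0,0,0,0,0,0,1],[0,0,0,0,0,0,1],[0,0,0,0,0,0,1],[0,0,-0.1,0,0,0,1],[0,0,-0.2,0,0,0,1],[0,0,-0.4,0,0,0,1],[0,0,-0.6,0,0,0,1],[0,0,-0.6,0,0,0,1],[0,0,-0.6,0,0,0,1]]

```text
time_s: 60.27
position: [0.4211, -0.0141, 0.0988]
tcp_rot: [[-0.614, 0.789, 0.004], [0.789, 0.614, -0.001], [-0.004, 0.003, -1.0]]
force: [-1.0, -0.4, 0.8]
opening: 0.455
grasp_force: 30.0
```

Call:
carry_out:
  deltas:
    - [[-0.15,-0.07,0,0,0,-0.018,1],[-0.3,-0.14,0,0,0,-0.036,1],[-0.45,-0.2,0,0,0,-0.054,1],[-0.6,-0.27,0,0,0,-0.072,1],[-0.75,-0.34,0,0,0,-0.09,1],[-0.96,-0.43,0,0,0,-0.108,1],[-0.96,-0.43,0,0,0,-0.126,1],[-0.96,-0.43,0,0,0,-0.1447,1],[-0.96,-0.43,0,0,0,-0.1447,1],[-0.96,-0.43,0,0,0,-0.1447,1]]

```text
time_s: 61.1
position: [0.4565, -0.1666, 0.096]
tcp_rot: [[-1.0, 0.004, -0.003], [0.004, 1.0, 0.002], [0.003, 0.002, -1.0]]
force: [0.6, -0.3, -1.0]
opening: 0.454
grasp_force: 30.0
```

Call:
carry_out:
  deltas:
    - [[-0.1,-0.25,0,0,0,0,1],[-0.2,-0.5,0,0,0,0,1],[-0.25,-0.75,0,0,0,0,1],[-0.25,-1,0,0,0,0,1],[-0.25,-1,0,0,0,0,1],[-0.25,-1,0,0,0,0,1],[-0.25,-1,0,0,0,0,1],[-0.25,-1,0,0,0,0,1],[-0.25,-1,0,0,0,0,1],[-0.25,-1,0,0,0,0,1]]

```text
time_s: 61.93
position: [0.4948, -0.3156, 0.0972]
tcp_rot: [[-1.0, -0.001, -0.001], [-0.001, 1.0, 0.001], [0.001, 0.001, -1.0]]
force: [0.2, 0.2, 0.6]
opening: 0.454
grasp_force: 30.0
```

```bash
python3 - <<'E'
from h import *
st=telemetry.read_state();print(np.round(st['position'],4),st['opening'])
im=capture('top');np.save('t.npy',im);h=cv2.cvtColor(im,cv2.COLOR_RGB2HSV)
w=cv2.inRange(h,(0,0,150),(180,60,255));cs,_=cv2.findContours(w[180:260,340:420].copy(),cv2.RETR_EXTERNAL,cv2.CHAIN_APPROX_NONE)
c=np.vstack([k for k in cs if cv2.contourArea(k)>30])+[340,180];e=cv2.minEnclosingCircle(c);print('dish',e,onplane('top',[e[0]],.038))
E
```

```text
[ 0.4948 -0.3156  0.0972] 0.45350562540184153
dish ((362.0, 230.0), 20.124710083007812) [[ 0.45625776 -0.2757258   0.038     ]]
```

Call:
carry_out:
  deltas:
    - [[0,0,0.15,0,0,0,1],[0,0,0.3,0,0,0,1],[0,0,0.4,0,0,0,1],[0,0,0.45,0,0,0,1],[0,0,0.45,0,0,0,1],[0,0,0.45,0,0,0,1],[0,0,0.45,0,0,0,-0.2],[0,0,0.45,0,0,0,-0.2],[0,0,0.45,0,0,0,-0.2],[0,0,0.45,0,0,0,-0.2]]

```text
time_s: 62.82
position: [0.4954, -0.3175, 0.0306]
tcp_rot: [[-1.0, 0.001, 0.001], [0.001, 1.0, -0.001], [-0.001, -0.001, -1.0]]
force: [0.6, -0.3, -0.1]
opening: 0.591
grasp_force: 0.0
```

Call:
carry_out:
  deltas:
    - [[0,0,0,0,0,0,-0.2],[0,0,-0.15,0,0,0,-0.2],[0,0,-0.4,0,0,0,-0.2],[0,0,-0.55,0,0,0,-0.2],[0,0.2,-0.55,0,0,0,-0.2],[0,0.4,-0.55,0,0,0,-0.2],[0,0.6,-0.55,0,0,0,-0.2],[-0.1,0.8,-0.55,0,0,0,-0.2],[-0.2,1,-0.55,0,0,0,-0.2],[-0.2,1,-0.55,0,0,0,-0.2]]

```text
time_s: 63.65
position: [0.5263, -0.1621, 0.1127]
tcp_rot: [[-1.0, -0.004, 0.001], [-0.004, 1.0, 0.002], [-0.001, 0.002, -1.0]]
force: [-0.6, -0.0, 0.8]
opening: 0.599
grasp_force: 0.0
```

Call:
carry_out:
  deltas:
    - [[0,0.25,0,0,0,0,-0.4],[0,0.5,0,0,0,0,-0.4],[0,0.75,0,0,0,0,-0.4],[0,1,0,0,0,0,-0.4],[0,1,0,0,0,0,-0.4],[0,1,0,0,0,0,-0.4],[0,1,0,0,0,0,-0.4],[0,1,0,0,0,0,-0.4],[0,1,0,0,0,0,-0.4],[0,1,0,0,0,0,-0.4]]

```text
time_s: 64.48
position: [0.5253, -0.0185, 0.1123]
tcp_rot: [[-1.0, 0.003, 0.0], [0.003, 1.0, -0.0], [-0.0, -0.0, -1.0]]
force: [-0.7, 0.7, -1.0]
opening: 0.7
grasp_force: 0.0
```

Call:
carry_out:
  deltas:
    - [[0,0.25,0,0,0,0,-0.4],[0,0.5,0,0,0,0,-0.4],[0,0.75,0,0,0,0,-0.4],[0,0.9,0,0,0,0,-0.4],[0,0.9,0,0,0,0,-0.4],[0,0.9,0,0,0,0,-0.4],[0,0.9,0,0,0,0,-0.4],[0,0.9,0,0,0,0,-0.4],[0,0.9,0,0,0,0,-0.4],[0,0.9,0,0,0,0,-0.4]]

```text
time_s: 65.32
position: [0.5253, 0.1167, 0.1123]
tcp_rot: [[-1.0, 0.002, -0.0], [0.002, 1.0, -0.0], [0.0, -0.0, -1.0]]
force: [0.7, 0.5, -0.0]
opening: 0.701
grasp_force: 0.0
```

```bash
python3 blank.py; python3 - <<'E'
from h import *
t=capture('top');
for c in greens(t,30):
    (u,v),r=cv2.minEnclosingCircle(c);print('top',np.round([u,v,r],1),onplane('top',[[u,v]],.014)[0].round(4))
E
```

```text
tcp [0.5253 0.1167 0.1123] 65.3167
[266.  131.6  21.2] P [0.465  0.1308] edge 0.0347 (next 0.0137) ang -64.3 mid [0.4736 0.1348] shift [0.402 0.094]
top [223.2 225.    4.4] [0.4595 0.1354 0.014 ]
top [375.  217.5   6.5] [ 0.4933 -0.3197  0.014 ]
top [237.2 159.8   6.6] [0.6582 0.0988 0.014 ]
top [260.5 156.6   6.6] [0.6697 0.0278 0.014 ]
top [284.4 154.4   6.6] [ 0.6778 -0.0447  0.014 ]
top [307.  151.8   6.6] [ 0.6875 -0.1131  0.014 ]
```

Call:
carry_out:
  deltas:
    - [[0.2,0.092,0,0,0,-0.018,-0.4],[0.4,0.092,0,0,0,-0.036,-0.4],[0.4,0.092,0,0,0,-0.054,-0.4],[0.4,0.092,0,0,0,-0.0714,-0.4],[0.4,0.092,0,0,0,-0.0714,-0.4],[0.4,0.092,0,0,0,-0.0714,-0.4],[0.4,0.092,0,0,0,-0.0714,-0.4],[0.4,0.092,0,0,0,-0.0714,-0.4],[0.4,0.092,0,0,0,-0.0714,-0.4],[0.4,0.092,0,0,0,-0.0714,-0.4]]

```text
time_s: 66.25
position: [0.4653, 0.1316, 0.1123]
tcp_rot: [[-0.902, -0.433, -0.0], [-0.433, 0.902, -0.0], [0.0, -0.0, -1.0]]
force: [0.9, 0.8, -1.8]
opening: 0.703
grasp_force: 0.0
```

Call:
carry_out:
  deltas:
    - [[0,0,0.2,0,0,0,-0.4],[0,0,0.4,0,0,0,-0.4],[0,0,0.58,0,0,0,-0.4],[0,0,0.66,0,0,0,-0.4],[0,0,0.7,0,0,0,-0.4],[0,0,0.7,0,0,0,-0.4],[0,0,0.7,0,0,0,1],[0,0,0.7,0,0,0,1],[0,0,0.7,0,0,0,1],[0,0,0.7,0,0,0,1]]

```text
time_s: 67.08
position: [0.4658, 0.1318, 0.0083]
tcp_rot: [[-0.901, -0.433, 0.002], [-0.433, 0.901, 0.0], [-0.002, -0.001, -1.0]]
force: [-0.5, 0.1, 0.1]
opening: 0.475
grasp_force: 0.0
```

Call:
carry_out:
  deltas:
    - [[0,0,0,0,0,0,1],[0,0,0,0,0,0,1],[0,0,0,0,0,0,1],[0,0,0,0,0,0,1],[0,0,-0.1,0,0,0,1],[0,0,-0.2,0,0,0,1],[0,0,-0.4,0,0,0,1],[0,0,-0.6,0,0,0,1],[0,0,-0.6,0,0,0,1],[0,0,-0.6,0,0,0,1]]

```text
time_s: 67.92
position: [0.4663, 0.1318, 0.0989]
tcp_rot: [[-0.901, -0.433, 0.004], [-0.433, 0.901, 0.0], [-0.004, -0.002, -1.0]]
force: [0.0, -0.2, -0.2]
opening: 0.453
grasp_force: 30.0
```

Call:
carry_out:
  deltas:
    - [[0.09,-0.2,0,0,0,0.018,1],[0.18,-0.4,0,0,0,0.036,1],[0.28,-0.6,0,0,0,0.054,1],[0.376,-0.78,0,0,0,0.0714,1],[0.376,-0.78,0,0,0,0.0714,1],[0.376,-0.78,0,0,0,0.0714,1],[0.376,-0.78,0,0,0,0.0714,1],[0.376,-0.78,0,0,0,0.0714,1],[0.376,-0.78,0,0,0,0.0714,1],[0.376,-0.78,0,0,0,0.0714,1]]

```text
time_s: 68.75
position: [0.4647, 0.003, 0.0972]
tcp_rot: [[-1.0, -0.002, -0.001], [-0.002, 1.0, 0.0], [0.001, 0.0, -1.0]]
force: [-0.1, -0.5, -0.1]
opening: 0.452
grasp_force: 30.0
```

Call:
carry_out:
  deltas:
    - [[0.08,-0.25,0,0,0,0,1],[0.08,-0.5,0,0,0,0,1],[0.08,-0.75,0,0,0,0,1],[0.08,-1,0,0,0,0,1],[0.08,-1,0,0,0,0,1],[0.08,-1,0,0,0,0,1],[0.08,-1,0,0,0,0,1],[0.08,-1,0,0,0,0,1],[0.08,-1,0,0,0,0,1],[0.08,-1,0,0,0,0,1]]

```text
time_s: 69.58
position: [0.4528, -0.1467, 0.0973]
tcp_rot: [[-1.0, -0.002, -0.001], [-0.002, 1.0, 0.0], [0.001, 0.0, -1.0]]
force: [-0.0, 0.3, -1.0]
opening: 0.45
grasp_force: 30.0
```

Call:
carry_out:
  deltas:
    - [[0,-0.25,0,0,0,0,1],[0,-0.5,0,0,0,0,1],[0,-0.75,0,0,0,0,1],[0,-1,0,0,0,0,1],[0,-1,0,0,0,0,1],[0,-1,0,0,0,0,1],[0,-1,0,0,0,0,1],[0,-1,0,0,0,0,1],[0,-1,0,0,0,0,1],[0,-1,0,0,0,0,1]]

```text
time_s: 70.42
position: [0.4528, -0.2966, 0.0973]
tcp_rot: [[-1.0, -0.001, -0.001], [-0.001, 1.0, 0.001], [0.001, 0.001, -1.0]]
force: [0.7, -0.3, -0.1]
opening: 0.451
grasp_force: 30.0
```

Call:
carry_out:
  deltas:
    - [[0,-0.14,0,0,0,0,1],[0,-0.14,0,0,0,0,1],[0,-0.14,0.15,0,0,0,1],[0,-0.14,0.3,0,0,0,1],[0,-0.14,0.4,0,0,0,1],[0,-0.14,0.4,0,0,0,1],[0,-0.14,0.4,0,0,0,-0.2],[0,-0.14,0.4,0,0,0,-0.2],[0,-0.14,0.4,0,0,0,-0.2],[0,-0.14,0.4,0,0,0,-0.2]]

```text
time_s: 71.25
position: [0.4535, -0.3196, 0.0385]
tcp_rot: [[-1.0, 0.0, 0.002], [0.0, 1.0, -0.002], [-0.002, -0.002, -1.0]]
force: [-0.3, 0.8, -0.2]
opening: 0.587
grasp_force: 0.0
```

Call:
carry_out:
  deltas:
    - [[0,0,0,0,0,0,-0.2],[0,0,-0.15,0,0,0,-0.2],[0,0,-0.4,0,0,0,-0.2],[0,0,-0.6,0,0,0,-0.2],[0,0.2,-0.8,0,0,0,-0.2],[0,0.4,-0.8,0,0,0,-0.2],[0,0.6,-0.8,0,0,0,-0.2],[0,0.8,-0.8,0,0,0,-0.2],[0,1,-0.8,0,0,0,-0.2],[0,1,-0.8,0,0,0,-0.2]]

```text
time_s: 72.08
position: [0.4506, -0.1636, 0.1576]
tcp_rot: [[-1.0, -0.003, -0.003], [-0.003, 1.0, 0.004], [0.003, 0.004, -1.0]]
force: [-0.5, 0.7, -0.0]
opening: 0.601
grasp_force: 0.0
```

Call:
carry_out:
  deltas:
    - [[0,0.25,0,0,0,0,-0.2],[0,0.5,0,0,0,0,-0.2],[0,0.75,0,0,0,0,-0.2],[0,1,0,0,0,0,-0.2],[0,1,0,0,0,0,-0.2],[0,1,0,0,0,0,-0.2],[0,1,0,0,0,0,-0.2],[0,1,0,0,0,0,-0.2],[0,1,0,0,0,0,-0.2],[0,1,0,0,0,0,-0.2]]

```text
time_s: 72.92
position: [0.4533, -0.0205, 0.1573]
tcp_rot: [[-1.0, 0.003, 0.0], [0.003, 1.0, -0.0], [-0.0, -0.0, -1.0]]
force: [0.6, -0.3, -0.1]
opening: 0.603
grasp_force: 0.0
```

```bash
python3 - <<'E'
from h import *
st=telemetry.read_state();print(np.round(st['position'],4),st['time_s'])
t=capture('top')
for c in greens(t,30):
    (u,v),r=cv2.minEnclosingCircle(c);print('top',np.round([u,v,r],1),onplane('top',[[u,v]],.014)[0].round(4))
h=cv2.cvtColor(t,cv2.COLOR_RGB2HSV)
w=cv2.inRange(h,(0,0,150),(180,60,255));cs,_=cv2.findContours(w[180:260,340:420].copy(),cv2.RETR_EXTERNAL,cv2.CHAIN_APPROX_NONE)
c=max(cs,key=cv2.contourArea)+[340,180];e=cv2.minEnclosingCircle(c);print('dish',e,onplane('top',[e[0]],.038))
s=capture('scene');up=lambda a,f:cv2.resize(a[...,::-1],None,fx=f,fy=f,interpolation=cv2.INTER_CUBIC)
a=up(t[135:255,225:410],4);b=up(s[190:270,160:320],4)
a=cv2.resize(a,(520,337));b=cv2.resize(b,(520,260))
cv2.imwrite('pics/final.png',np.vstack([a,b]))
E
```

```text
[ 0.4533 -0.0205  0.1573] 72.9167
top [375.4 231.    6.7] [ 0.4531 -0.3211  0.014 ]
top [375.  217.7   6.6] [ 0.4927 -0.3197  0.014 ]
top [237.3 159.9   6.7] [0.6581 0.0984 0.014 ]
top [260.6 156.6   6.6] [0.6697 0.0277 0.014 ]
top [284.4 154.4   6.6] [ 0.6778 -0.0447  0.014 ]
top [307.  151.8   6.6] [ 0.6875 -0.1131  0.014 ]
dish ((377.5517272949219, 223.20689392089844), 27.26765251159668) [[ 0.47729427 -0.32078105  0.038     ]]
```

View pics/final.png

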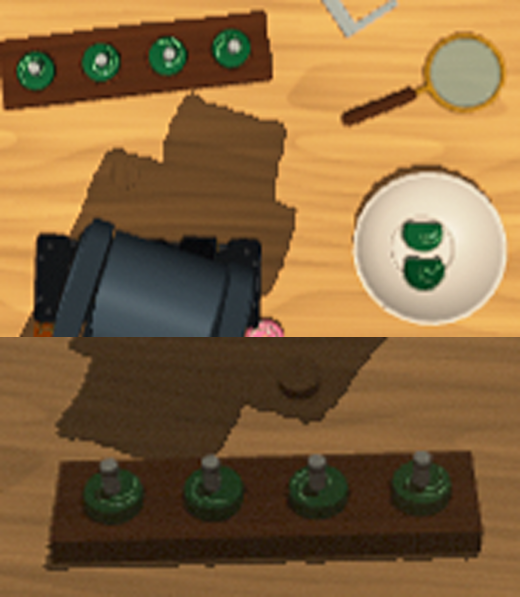

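```bash
python3 - <<'E'
from h import *
for q in [(.687,-.1105),(.6772,-.0428),(.6688,.028),(.6585,.098)]:
    print([(proj('scene',[[*q,z]])[0]-[160,190]).round(1)*3.25+[0,337] for z in (.032,.056,.064)])
E
```

```text
[array([107.575, 486.825]), array([103.675, 462.775]), array([102.375, 454.65 ])]
[array([208. , 483.9]), array([206.05 , 459.525]), array([205.4, 451.4])]
[array([312.65, 482.6 ]), array([312.325, 458.225]), array([312.325, 449.775])]
[array([416.325, 479.025]), array([417.625, 454.65 ]), array([418.275, 446.525])]
```

The four pin heads show at about 463, 459, 459 and 457 in the picture. That matches fully seated pins, predicted at 463, 460, 458 and 455. Both blanks lie in the dish, so I'm handing in.

```bash
python3 -c "
from rig import job
print(job.hand_in())"
```

```text
the job is handed in; nothing more can be done
None
```

The job is handed in: all four strikers are pinned in the board, both blanks are in the dish, and the bystanders were not touched. The hand-in gave no verdict, but my last camera check showed every pin head down on its striker.

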